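# Put the stamping punches away in the wedge-locked case

## Robot

A 6-joint arm with a two-finger parallel gripper is mounted at the origin on the work surface. World frame = base frame: x ahead of the robot, y to its left, z up, the work surface at z = 0. Lengths are in m, angles in rad, forces in N, time in s.
With the tool pointing down it reaches from about 0.375 to 0.975 m from the base axis. Payload 3.8 kg.
Tool frame: the origin (TCP) lies at the very end of the fingers, on their centre line; the grasp point (between the pads) lies 19 mm behind it (bot.tcp_to_grasp is the z of the grasp point in the tool frame, in m); z points along the fingers, y is the direction in which the jaws open and shut (so a half turn about z gives the same grasp; the last joint's range is limited). The gripper opens to 85 mm and grips with 20 to 120 N. Pads are 22 mm wide; open, the fingers measure 114 mm over their backs; the gripper's body (76 mm by 85 mm) begins 54 mm behind the grasp point. The pads swing forward as they close: fully open they stand 13 mm farther back than shut.
Start: joints at [-1.249, 0.264, 1.604, -0, 1.274, -0.037], TCP at [0.237, -0.632, 0.231] pointing down, gripper open.
Joint ranges: [-2.63, 2.63], [-0.94, 2.18], [0.31, 2.57], [-1.31, 4.45], [0, 2.66], [-2.55, 2.55]. Speed limits (rad/s): [2.57, 2.57, 3.14, 3.14, 3.14, 3.14].

## Interface

Orientations are given as a rotation vector (axis times angle).
In Python, from workcell import status, vision, job, bot gives the robot as it stands.
- The arm moves only by the tool apply_moves, never from a script. Its argument "deltas" is a list of rows, each a list of 7 numbers: the shift along the tool's x, y, z in m, then the turn, a rotation vector about the tool's x, y, z in rad, then the closure, from 0 (fully open) to 1 (shut). In form: [[x, y, z, rx, ry, rz, jaw], ...]. A call has 1 to 8 rows; each row is the pose to reach, as a shift and turn from the pose commanded when the call began, along the tool's axes at that moment; what a row does not reach only later rows make up. A row lasts 1/12 s, in which the tool goes at most 41.7 mm and 7.16 degrees, less where a joint would pass 70% of its speed; a pose out of reach is approached as far as the arm can. A call with a gripper value outside its range is refused whole. The fingers move at their own pace and stop on an object; "squeeze" is the grip in N (left out, the last holds). Time passes only in rows, so rows that repeat a pose let the fingers close. It gives the time, the measured TCP pose, the force and the opening at its end, in the units of the state.
- status.read_state(): the state, without advancing time (a new reading comes with each control period).
- vision.read_camera(name): name is "scene" or "top" or "wrist"; returns the picture (480x640x3 uint8, red, green, blue); there is no depth.
- vision.get_calibration(name): a dict with "fov_y" (degrees; the focal length in pixels is half the picture's height over the tangent of half this angle, whatever the lens; pixels are square), "cx", "cy" (the principal point, pixels), "R" (3x3) and "t" (3): a world point X has camera coordinates R X + t; the wrist camera has in their place "tool_from_camera" (4x4, takes a point from camera to tool coordinates, whose origin is the TCP and whose axes are the flange's). Camera axes: x right, y down, z forward; pixel columns grow to the right and rows downward; lengths in m; the calibration is good to about 2 mm. A picture is of the moment at which its call begins: read the wrist's pose just before it. get_calibration takes no time and is no camera call.
- job.finish_job(): hands the job in, once; it reports no verdict.
The state is a dict: "time": time; "q": joint angles; "joint_vel": joint speeds; "joint_torque": joint torques, N m; "tool_pos": TCP position; "tcp_rot": TCP orientation; "wrist_force": force on the tool from outside, world axes, zero at the start; "torque": the same for the moment, N m; "width": opening from 0.0 (shut) to 1.0 (fully open).
Only numpy, scipy, OpenCV 4.12 (cv2) and the standard library are available. Lean on these libraries where they do the work, as an engineer would, in place of code of your own. Each camera call takes 0.05 s, during which the arm holds its last target. There are 200 camera calls.

## Task

Put the stamping punches away for the day: draw the yellow wedge back, slide the red grip until the brass gate bar is fully open, and lay every punch on the bench in a channel of its own, down in both notches and centred between front and back, either end first. Then slide the red grip until the bar is fully shut over the punch ends, and push the yellow wedge in firmly until it jams the bar. Leave the other things on the bench where they are.

Things in the scene. Friction and masses are not known exactly. Their poses are not given: they have to be found in the camera images.
- case: Punch case, fixed. Origin: underside, mid of its four channels; x along the channels (at yaw 0 away from the robot), y across, z up. Base board 10 mm thick, x -90 to 150, y -205 to 130 mm. Two notched rails, 14 mm thick, at x = -50 and +50 mm, carry the punches; between them it is open down to the board. Front stop wall at x -87 to -82 mm, 43 mm high. The wedge's bed is at y -200 to -130 mm
- gate (a joint): Brass gate bar's slide, m: 0 = fully open (far stop), 0.055 = fully shut (near stop, along the case's -x). About 2.5 N of friction; stays where left. Cannot open while the wedge is in behind it (wedge above 0.013); cannot shut over a punch that is not down in its notches
- gate_grip (a point): Top centre of the gate's red grip block: 24 mm along the case's x, 34 along y, 34 tall, top 100 mm above the case's underside. The brass bar under it: 24 mm in x, 250 in y, z 56 to 66 mm of the case; shut it covers x = 60 to 84 mm of the case, 4 mm above the far ends of seated punches; open, x = 115 to 139 mm
- wedge (a joint): Thumb wedge's slide, m: 0 = drawn fully back, grows along the case's +y as it goes in behind the shut gate; limit 0.060, friction 2 N. With the gate shut its 9 degree taper meets the bar at 0.045; a firm push of 15 to 20 N jams it at about 0.047 to 0.052, where it stays; it pulls out again with less force. Starts slack at 0.022 to 0.032, blocking the bar
- wedge_grip (a point): Top centre of the wedge's yellow thumb block: 22 mm along the case's x, 24 along y, 36 tall, top 108 mm above the case's underside. Below it the aluminium wedge, z 56 to 72 mm, reaches 35 mm to +y and 15 mm to -y of the block's centre
- channel0 (a point): Centre of a channel at its notch floors: case x = 0, y = -78, z = 30 mm. Notches 30 mm wide, the teeth beside them 22 mm wide and 16 mm high (tops at z = 46 mm)
- channel1 (a point): Centre of a channel at its notch floors: case x = 0, y = -26, z = 30 mm. Notches 30 mm wide, the teeth beside them 22 mm wide and 16 mm high (tops at z = 46 mm)
- channel2 (a point): Centre of a channel at its notch floors: case x = 0, y = 26, z = 30 mm. Notches 30 mm wide, the teeth beside them 22 mm wide and 16 mm high (tops at z = 46 mm)
- channel3 (a point): Centre of a channel at its notch floors: case x = 0, y = 78, z = 30 mm. Notches 30 mm wide, the teeth beside them 22 mm wide and 16 mm high (tops at z = 46 mm)
- punch0: Stamping punch, 150 mm long, 22 x 22 mm square, 0.2 kg, lying along its own x: pale wooden handle (x -75 to 32 mm), thin steel neck, brass stamping head (x 40 to 75 mm). Origin: underside, at mid-length, close to its centre of mass. May be absent
- punch1: Stamping punch, 150 mm long, 22 x 22 mm square, 0.2 kg, lying along its own x: pale wooden handle (x -75 to 32 mm), thin steel neck, brass stamping head (x 40 to 75 mm). Origin: underside, at mid-length, close to its centre of mass. May be absent
- punch2: Stamping punch, 150 mm long, 22 x 22 mm square, 0.2 kg, lying along its own x: pale wooden handle (x -75 to 32 mm), thin steel neck, brass stamping head (x 40 to 75 mm). Origin: underside, at mid-length, close to its centre of mass. May be absent
- punch3: Stamping punch, 150 mm long, 22 x 22 mm square, 0.2 kg, lying along its own x: pale wooden handle (x -75 to 32 mm), thin steel neck, brass stamping head (x 40 to 75 mm). Origin: underside, at mid-length, close to its centre of mass. May be absent
- tub: Open blue plastic tub with brushes, 104 mm across, 62 mm high (brushes to 100 mm). Not part of the job; origin at the underside
- bottle: Small amber jar with a brass cap, 48 mm across, 85 mm high. Not part of the job; origin at the underside
- whetstone: Terracotta-coloured whetstone 90 x 60 x 35 mm. Not part of the job; origin at the underside
- beeswax: Honey-brown block of wax 70 x 50 x 30 mm. Not part of the job; origin at the underside
- strop: Dark wooden strop block 160 x 50 x 22 mm. Not part of the job; origin at the underside
- mug: White mug, 80 mm across, 90 mm high. Not part of the job; origin at the underside
Mind the look-alikes: they are no part of the job. What is shaped like the punch2 but green is not meant.

How it is judged:
On the way, in this order (a step that is already met when the one before it is completed fails the run):
1. the gate bar is slid fully open (within 3 mm of its stop) (value of joint gate below 0.003 m), for 0.2 s.
2. every punch lies down in a channel of the case (z of punch0 in the frame of case between 0.026 and 0.035 m and x of punch0 in the frame of case between -0.013 and 0.013 m and y of punch0 in the frame of case between -0.09 and 0.09 m and angle between the x axis of each of punch0, punch1, punch2, punch3 and the x axis of case, either way round below 0.15 rad and z of punch1 in the frame of case between 0.026 and 0.035 m and x of punch1 in the frame of case between -0.013 and 0.013 m and y of punch1 in the frame of case between -0.09 and 0.09 m and z of punch2 in the frame of case between 0.026 and 0.035 m and x of punch2 in the frame of case between -0.013 and 0.013 m and y of punch2 in the frame of case between -0.09 and 0.09 m and z of punch3 in the frame of case between 0.026 and 0.035 m and x of punch3 in the frame of case between -0.013 and 0.013 m and y of punch3 in the frame of case between -0.09 and 0.09 m), for 0.2 s.
3. the gate bar is slid fully shut over the punches (within 2.5 mm of its stop) (value of joint gate above 0.0525 m), for 0.2 s.
4. the wedge is pushed in until it jams the bar (value of joint gate above 0.0525 m and value of joint wedge above 0.0463 m), for 0.2 s.
At the end, for the whole second after the job is handed in: Every punch present lies at rest in a channel of its own: down on both notch floors (within about 4 mm), within 13 mm of centred along the channel and in line with it within 0.15 rad; the gate bar is within 2.5 mm of fully shut; the wedge is past 46.3 mm, jamming the bar (all of step 2 and all of step 4 and linear speed of each of punch0, punch1, punch2, punch3 below 0.02 m/s); the robot touches nothing.
It fails at once if a bystander (tub, jar, whetstone, wax, strop or mug) is moved more than 40 mm (distance of any of tub, bottle, whetstone, beeswax, strop, mug from where it was at the start of the episode above 0.04 m).
Of punch0, punch1, punch2, punch3 only 3 to 4 are there at a start; the rules pass over those that are not, and their reading is None.
At some moment in a run one of punch0, punch1, punch2, punch3 may be knocked a few centimetres aside while the robot is not near it.
Once in a run the grip may slacken for a moment while it holds something.
It also fails if it takes over 208 s, if anything falls off the work surface, if the arm or the gripper's body presses on something with over 40 N, if the wrist force passes 120 N, or if a joint passes its speed limit or range.

## Working session

There is one attempt and no reset: what is moved stays moved. The work goes in short steps, Python scripts to look and compute and a tool call to move; the robot and the scene stay as the last step left them, time stands still between calls to the robot, and variables do not carry over. Pictures are saved under pics/ and viewed, about 12 in all and at most 16, crops included, and the job is handed in when it is done.

Besides the shell and the picture viewer there is one more tool, called after "Request:" as name(argument=value, ...) on one line, values as JSON. apply_moves: Moves the arm, as the interface text tells. Its arguments: {"type":"object","properties":{"deltas":{"type":"array","items":{"type":"array","items":{"type":"number"}}},"squeeze":{"type":"number"}},"required":["deltas"]}

```bash
mkdir -p pics; ls; python3 - <<'E'
from workcell import status, vision, job, bot
import cv2, numpy as np
print(status.read_state()); print(bot.tcp_to_grasp)
for n in ("top","scene","wrist"):
    im=vision.read_camera(n); cv2.imwrite(f"pics/{n}0.png",im[:,:,::-1]); print(n,vision.get_calibration(n))
E
```

```text
pics
{'time': 0.0, 'q': array([-1.24891804e+00,  2.64798405e-01,  1.60537977e+00, -1.21370020e-05,
        1.27369219e+00, -3.68853228e-02]), 'joint_vel': array([-0.00055647, -0.00139786,  0.00019043, -0.00108878, -0.0004156 ,
       -0.00017971]), 'joint_torque': array([ 1.94292275e-03, -5.15111518e+01, -3.67313755e+01,  2.41291309e-04,
        1.28470862e-02, -1.79874411e-05]), 'tool_pos': array([ 0.2367758 , -0.63132728,  0.22992842]), 'tcp_rot': array([-3.08896536e+00, -5.60130672e-01,  5.25764059e-04]), 'wrist_force': array([-0.45782314,  0.2548974 , -0.73863815]), 'torque': array([-0.00581831, -0.04483044, -0.02704605]), 'width': 0.9967298883505518}
-0.0187
top {'fov_y': 46.668393191720284, 'cx': 324.83783269188524, 'cy': 241.66404932751476, 'R': array([[ 4.39965222e-05, -9.99541723e-01, -3.02711264e-02],
       [-9.97489461e-01,  2.09978593e-03, -7.07839440e-02],
       [ 7.08150683e-02,  3.01982438e-02, -9.97032242e-01]]), 't': array([0.00625665, 0.51733617, 1.25556593])}
scene {'fov_y': 46.49067748574651, 'cx': 322.0462375682522, 'cy': 234.68911213849796, 'R': array([[-0.7445728 ,  0.66735827,  0.01562926],
       [ 0.3665431 ,  0.42829641, -0.82595904],
       [-0.55790456, -0.60925784, -0.56351343]]), 't': array([ 0.41983517, -0.09691938,  1.81246244])}
wrist {'fov_y': 68.93228094054497, 'cx': 322.66422814074093, 'cy': 237.33995339240442, 'tool_from_camera': array([[ 8.23447618e-04, -9.61917425e-01, -2.73338965e-01,
         7.00167118e-02],
       [ 9.99999177e-01,  5.23298064e-04,  1.17099081e-03,
         4.23796526e-04],
       [-9.83358709e-04, -2.73339704e-01,  9.61917065e-01,
        -1.42812884e-01],
       [ 0.00000000e+00,  0.00000000e+00,  0.00000000e+00,
         1.00000000e+00]])}
```

View pics/top0.png

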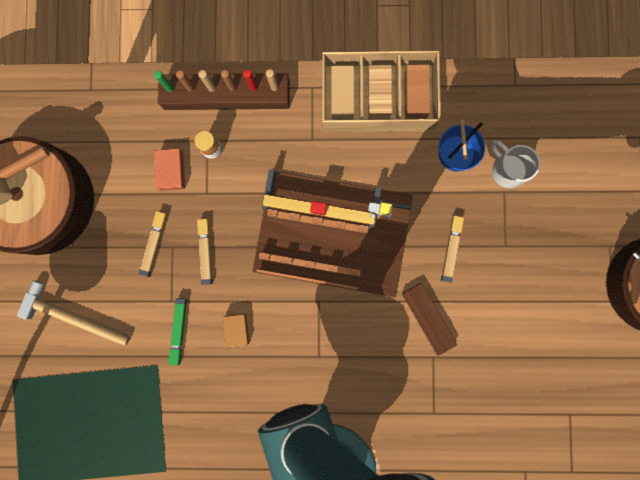

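View pics/scene0.png

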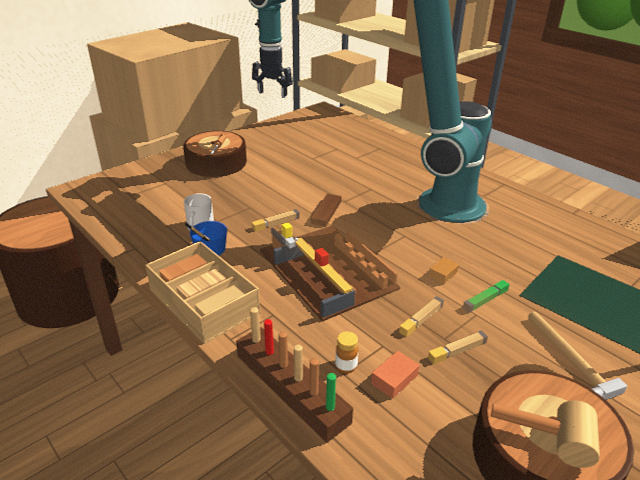

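```bash
cat > h.py <<'E'
import cv2, numpy as np
from scipy.spatial.transform import Rotation as Ro
from workcell import status, vision, job, bot
def cam(name):
    c=vision.get_calibration(name); f=240/np.tan(np.radians(c["fov_y"])/2)
    if name=="wrist":
        s=status.read_state(); T=np.eye(4); T[:3,:3]=Ro.from_rotvec(s["tcp_rot"]).as_matrix(); T[:3,3]=s["tool_pos"]
        M=T@np.array(c["tool_from_camera"]); Rwc=M[:3,:3]; o=M[:3,3]
    else: Rwc=np.array(c["R"]).T; o=-Rwc@np.array(c["t"])
    return f,c["cx"],c["cy"],Rwc,o
def grab(name,fn=None):
    C=cam(name); im=vision.read_camera(name)[:,:,::-1].copy()
    if fn: cv2.imwrite(fn,im)
    return C,im
def ray(C,uv,z):
    f,cx,cy,R,o=C; uv=np.atleast_2d(np.asarray(uv,float))
    d=np.c_[(uv[:,0]-cx)/f,(uv[:,1]-cy)/f,np.ones(len(uv))]@R.T
    return o+d*((z-o[2])/d[:,2])[:,None]
def proj(C,X):
    f,cx,cy,R,o=C; p=(np.atleast_2d(X)-o)@R; return np.c_[cx+f*p[:,0]/p[:,2],cy+f*p[:,1]/p[:,2]]
def blobs(im,lo,hi,amin=20):
    m=cv2.inRange(cv2.cvtColor(im,cv2.COLOR_BGR2HSV),np.array(lo),np.array(hi))
    n,l,s,c=cv2.connectedComponentsWithStats(m)
    return [(c[i],s[i],l==i) for i in range(1,n) if s[i,4]>=amin]
def delta(pos,yaw,start=None):
    """tool-axis shift and turn from the present pose to TCP pos, pointing down, tool x at yaw"""
    s=status.read_state(); R=Ro.from_rotvec(s["tcp_rot"])
    Rt=Ro.from_matrix(np.array([[np.cos(yaw),np.sin(yaw),0],[np.sin(yaw),-np.cos(yaw),0],[0,0,-1]]))
    return R.inv().apply(np.array(pos)-s["tool_pos"]).round(4),(R.inv()*Rt).as_rotvec().round(4)
E
python3 - <<'E'
from h import *
im=cv2.imread("pics/top0.png"); C=cam("top")
for nm,lo,hi,z in [("red",(0,190,130),(6,255,255),.1),("yel",(22,150,100),(32,255,255),.022)]:
    for c,s,m in blobs(im,lo,hi,15):
        print(nm,c.round(1),s,ray(C,c,z).round(4)[0])
print(im[188:224:2,386], [cv2.cvtColor(im[v:v+1,u:u+1],cv2.COLOR_BGR2HSV)[0,0] for u,v in [(385,209),(318,208),(300,206),(153,250),(158,218),(205,265)]])
cv2.imwrite("pics/crop1.png",cv2.resize(im[150:310,120:480],None,fx=2.2,fy=2.2,interpolation=cv2.INTER_CUBIC))
E
```

```text
red [248.7  79.3] [243  70  13  21 123] [0.8695 0.1707 0.1   ]
red [318.4 207.7] [311 202  16  13 171] [0.5848 0.0172 0.1   ]
yel [385.2 208.2] [380 203  12  12 119] [ 0.5934 -0.1325  0.022 ]
[[ 56  80 112]
 [ 34  50  74]
 [ 30  42  59]
 [ 29  40  65]
 [ 31  40  61]
 [ 32  44  66]
 [ 31  43  61]
 [ 51  65  74]
 [ 92 238 254]
 [ 92 240 251]
 [ 95 242 252]
 [ 98 243 253]
 [110 255 255]
 [ 49 109 125]
 [ 86  90  90]
 [ 44  65  99]
 [ 29  50  71]
 [ 29  36  60]] [array([ 28, 156, 253], dtype=uint8), array([  0, 193, 227], dtype=uint8), array([ 20, 151, 237], dtype=uint8), array([ 18, 115, 230], dtype=uint8), array([ 20, 152, 235], dtype=uint8), array([ 17, 116, 225], dtype=uint8)]
```

View pics/crop1.png

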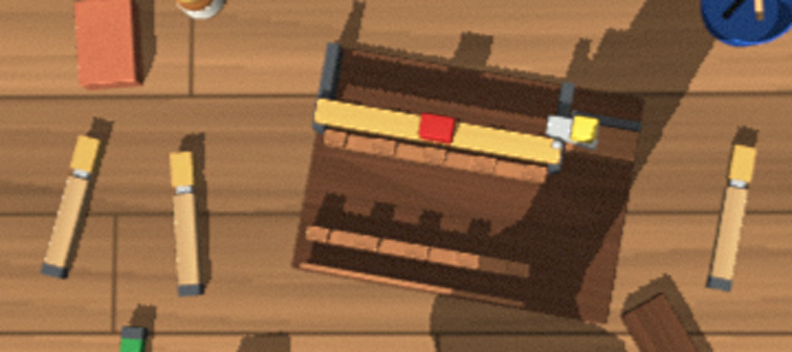

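```bash
python3 - <<'E'
from h import *
im=cv2.imread("pics/top0.png"); C=cam("top")
c,s,m=max(blobs(im,(17,120,150),(26,255,255),50),key=lambda b:b[1][4] if 260<b[0][0]<380 and 190<b[0][1]<225 else 0)
print(s); ys,xs=np.nonzero(m); P=ray(C,np.c_[xs,ys],.066)[:,:2]
r=cv2.minAreaRect(P.astype(np.float32)*1000); b=cv2.boxPoints(r); print(r)
d=np.linalg.svd(P-P.mean(0))[2][0]; yaw=np.arctan2(d[1],d[0]); yaw=yaw-np.pi/2 if d[1]>0 else yaw+np.pi/2; print("yaw",yaw,np.degrees(yaw))
ex=np.array([np.cos(yaw),np.sin(yaw)]); ey=np.array([-ex[1],ex[0]])
O=np.array([.5848,.0172])-.072*ex; print("O",O)
yl=ray(C,[385.2,208.2],.108)[0,:2]-O; print("wedge in case",yl@ex,yl@ey, yl+O)
for X,Y,z in [(-90,-205,10),(150,-205,10),(150,130,10),(-90,130,10)]:
    print(X,Y,proj(C,[*(O+ex*X/1e3+ey*Y/1e3),z/1e3]).round(1))
for roi in [(130,195,180,285),(190,205,225,295),(435,200,475,290)]:
    x0,y0,x1,y1=roi; sub=im[y0:y1,x0:x1]
    bl=blobs(sub,(14,60,185),(28,255,255),30)
    hs=cv2.cvtColor(sub,cv2.COLOR_BGR2HSV); print("bg",np.median(hs.reshape(-1,3),0),[ (b[0].round(1)+[x0,y0],b[1]) for b in bl])
E
```

```text
[263 195  48  19 537]
((598.1683349609375, 88.50460815429688), (108.17125701904297, 25.32638931274414), 80.24321746826172)
yaw -0.18348093281003952 -10.512683071138696
O [0.51400855 0.03033663]
wedge in case 0.09549073221078182 -0.14092526008805664 [ 0.58218417 -0.12564572]
-90 -205 [[395.3 298.3]]
150 -205 [[413.5 195.6]]
150 130 [[271.4 170.3]]
-90 130 [[251.7 271.5]]
bg [ 14. 133. 160.] [(array([157.8, 219.4]), array([ 22,  16,  13,  17, 151], dtype=int32)), (array([149.3, 250.2]), array([ 10,  35,  19,  41, 357], dtype=int32))]
bg [ 14. 132. 163.] [(array([201.7, 226.4]), array([  7,  14,  11,  16, 159], dtype=int32)), (array([203.7, 258.3]), array([  9,  33,  11,  41, 365], dtype=int32)), (array([212., 291.]), array([10, 85, 25,  3, 42], dtype=int32))]
bg [ 14. 132. 161.] [(array([457.4, 223.9]), array([ 17,  16,  12,  17, 159], dtype=int32)), (array([451.5, 255.6]), array([  9,  35,  16,  42, 387], dtype=int32))]
```

```bash
python3 - <<'E'
from h import *
print(delta([.54,0.0,.30],np.radians(169.5)))
E
```

```text
(array([ 0.5056, -0.4849, -0.0689]), array([-5.0000e-04, -2.3000e-03, -2.5995e+00]))
```

Request:
apply_moves(deltas=[[0.03, -0.03, -0.02, 0, 0, -0.12, 0], [0.06, -0.06, -0.04, 0, 0, -0.24, 0], [0.09, -0.086, -0.06, 0, 0, -0.36, 0], [0.12, -0.115, -0.07, 0, 0, -0.48, 0], [0.15, -0.144, -0.07, 0, 0, -0.6, 0], [0.18, -0.172, -0.07, 0, 0, -0.72, 0], [0.21, -0.2, -0.07, 0, 0, -0.84, 0], [0.24, -0.23, -0.07, 0, 0, -0.96, 0]])

```text
time: 0.82
tool_pos: [0.3758, -0.3426, 0.3013]
tcp_rot: [2.477, 1.931, 0.0]
wrist_force: [1.0, 1.2, -0.6]
width: 1.002
```

```bash
python3 - <<'E'
from h import *
print(delta([.54,0.0,.30],np.radians(169.5)))
E
```

```text
(array([0.3723, 0.0756, 0.0013]), array([ 3.0000e-04,  5.0000e-04, -1.6341e+00]))
```

Request:
apply_moves(deltas=[[0.037, 0.007, 0, 0, 0, -0.12, 0], [0.075, 0.015, 0, 0, 0, -0.24, 0], [0.112, 0.022, 0, 0, 0, -0.36, 0], [0.15, 0.03, 0, 0, 0, -0.48, 0], [0.187, 0.037, 0, 0, 0, -0.6, 0], [0.225, 0.045, 0, 0, 0, -0.72, 0], [0.262, 0.052, 0, 0, 0, -0.84, 0], [0.3, 0.06, 0, 0, 0, -0.96, 0]])

```text
time: 1.48
tool_pos: [0.5084, -0.067, 0.3012]
tcp_rot: [1.305, 2.858, -0.0]
wrist_force: [0.7, -0.2, 0.4]
width: 1.001
```

Request:
apply_moves(deltas=[[0.005, 0.011, 0, 0, 0, -0.12, 0], [0.01, 0.023, 0, 0, 0, -0.24, 0], [0.015, 0.034, 0, 0, 0, -0.36, 0], [0.02, 0.045, 0, 0, 0, -0.48, 0], [0.025, 0.057, 0, 0, 0, -0.6, 0], [0.029, 0.068, 0, 0, 0, -0.674, 0], [0.029, 0.068, 0, 0, 0, -0.674, 0], [0.029, 0.068, 0, 0, 0, -0.674, 0]])

```text
time: 2.15
tool_pos: [0.5409, -0.0024, 0.3009]
tcp_rot: [-0.298, -3.127, 0.001]
wrist_force: [0.4, 0.3, 0.6]
width: 1.003
```

```bash
python3 - <<'E'
from h import *
s=status.read_state(); print(s["tool_pos"],s["q"].round(2),delta(s["tool_pos"],np.radians(169.5)))
C,im=grab("wrist","pics/w1.png")
E
```

```text
[ 0.54085765 -0.00242663  0.30086236] [-0.05 -0.03  1.8  -0.    1.37 -1.43] (array([0., 0., 0.]), array([-0.0005, -0.0009, -0.0066]))
```

View pics/w1.png

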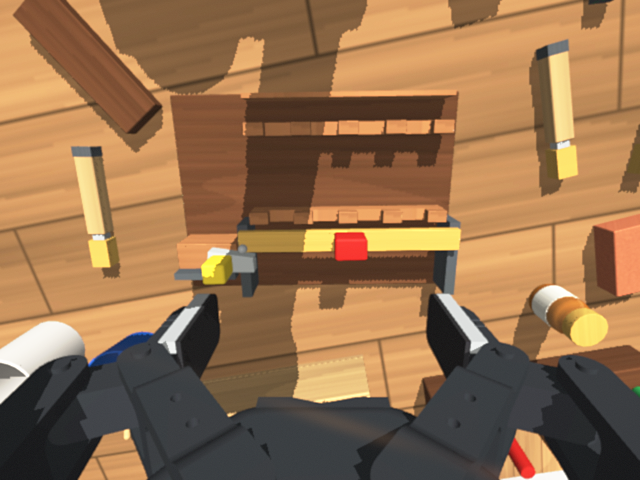

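```bash
python3 - <<'E'
from h import *
im=cv2.imread("pics/w1.png"); C=cam("wrist")
for lo,hi,roi in [((0,190,120),(6,255,255),(300,210,400,280)),((24,170,120),(34,255,255),(190,240,240,295)),((20,120,120),(30,255,255),(230,215,470,260))]:
    x0,y0,x1,y1=roi
    for c,s,m in blobs(im[y0:y1,x0:x1],lo,hi,60): print(c+[x0,y0],s+np.array([x0,y0,0,0,0]))
# bar near edge (image top edge): per column first brass pixel
h=cv2.cvtColor(im,cv2.COLOR_BGR2HSV); m=cv2.inRange(h,np.array((20,120,120)),np.array((30,255,255)))
pts=[];pl=[]
for u in range(245,456,3):
    v=np.nonzero(m[215:262,u])[0]
    if len(v): pts.append((u,215+v[0]-.5)); pl.append((u,215+v[-1]+.5))
W=ray(C,pts,.066)[:,:2]; p=np.polyfit(W[:,1],W[:,0],1); r=W[:,0]-np.polyval(p,W[:,1]); k=abs(r)<.002; p=np.polyfit(W[k,1],W[k,0],1); print("yaw",np.degrees(-np.arctan(p[0])),k.sum(),r[k].std())
W2=ray(C,pl,.066)[:,:2]; print("width",np.median(W2[:,0]-np.polyval(p,W2[:,1])))
yaw=-np.arctan(p[0]); ex=np.array([np.cos(yaw),np.sin(yaw)]); ey=np.array([-ex[1],ex[0]])
row=np.nonzero(m[238])[0]; row=row[(row>225)&(row<475)]; e=ray(C,[(row[0]-.5,238),(row[-1]+.5,238)],.066)[:,:2]; print("ends",row[0],row[-1],np.linalg.norm(e[1]-e[0]))
mid=e.mean(0); d=np.array([np.polyval(p,mid[1]),mid[1]]); print("bar near edge mid",d,"O from bar",d-.060*ex)
E
python3 - <<'E'
import cv2; im=cv2.imread("pics/w1.png"); cv2.imwrite("pics/crop2.png",cv2.resize(im[85:305,160:470],None,fx=2.5,fy=2.5,interpolation=cv2.INTER_CUBIC))
E
```

```text
[350.33530106 246.91263282] [335 233  33  28 847]
[216.99852725 269.82032401] [201 256  31  28 679]
[390.0397474  238.84881129] [ 304  228  157   24 2692]
[273.26039387 239.29978118] [239 230  64  22 457]
yaw -9.86246469219093 67 0.0005071866354155207
width 0.024959475353219185
ends 240 459 0.24723667489265388
bar near edge mid [0.57487879 0.01890797] O from bar [0.51576549 0.02918499]
```

View pics/crop2.png

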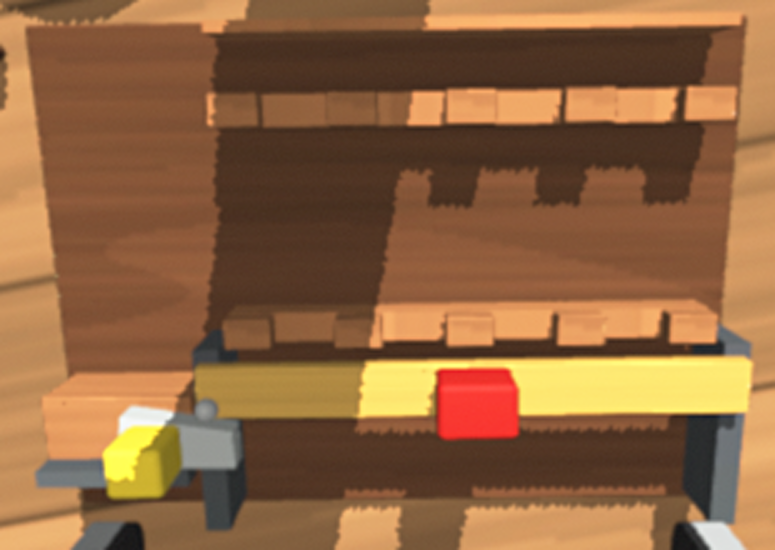

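```bash
cat >> h.py <<'E'
O=np.array([.515,.0297]); CY=np.radians(-9.9); EX=np.array([np.cos(CY),np.sin(CY)]); EY=np.array([-EX[1],EX[0]])
def cw(x,y): return O+EX*x+EY*y
def wc(p): d=np.asarray(p)[...,:2]-O; return np.stack([d@EX,d@EY],-1)
def st():
    s=status.read_state(); print("case xy mm",(wc(s["tool_pos"])*1e3).round(1),"z",round(s["tool_pos"][2]*1e3,1),"F",s["wrist_force"].round(1),"w",round(s["width"],3),"t",round(s["time"],2))
    return s
E
python3 - <<'E'
from h import *
st(); print(delta([*cw(.0945,-.141),.12],CY+np.pi),delta([*cw(.0945,-.141),.084],CY+np.pi))
im=cv2.imread("pics/w1.png"); C=cam("wrist"); print(wc(ray(C,[(350.3,240),(215,262)],.1))*1e3)
E
```

```text
case xy mm [ 30.9 -27.6] z 300.9 F [-0.3  0.1 -0.6] w 0.997 t 2.2
(array([-0.0657, -0.1121,  0.1809]), array([-0.0006, -0.0009, -0.0177])) (array([-0.0658, -0.1121,  0.2169]), array([-0.0006, -0.0009, -0.0177]))
[[  63.49760369   -0.17367889]
 [  85.09327178 -141.23199765]]
```

Request:
apply_moves(deltas=[[-0.022, -0.03, 0.02, 0, 0, -0.018, 0.4], [-0.044, -0.06, 0.05, 0, 0, -0.018, 0.4], [-0.066, -0.09, 0.08, 0, 0, -0.018, 0.4], [-0.066, -0.112, 0.11, 0, 0, -0.018, 0.4], [-0.066, -0.112, 0.14, 0, 0, -0.018, 0.4], [-0.066, -0.112, 0.175, 0, 0, -0.018, 0.4], [-0.066, -0.112, 0.175, 0, 0, -0.018, 0.4]])

```text
time: 2.78
tool_pos: [0.5782, -0.1252, 0.1179]
tcp_rot: [-0.273, -3.115, -0.003]
wrist_force: [-1.4, 1.7, -1.6]
width: 0.597
```

```bash
python3 - <<'E'
from h import *
s=st(); C,im=grab("wrist","pics/w2.png")
print(delta([*cw(.0945,-.141),.084],CY+np.pi))
E
```

```text
case xy mm [  88.9 -141.8] z 117.9 F [-1.4  1.7 -1.6] w 0.597 t 2.78
(array([-0.0039,  0.0003,  0.0376]), array([ 0.0007, -0.0105, -0.0009]))
```

View pics/w2.png

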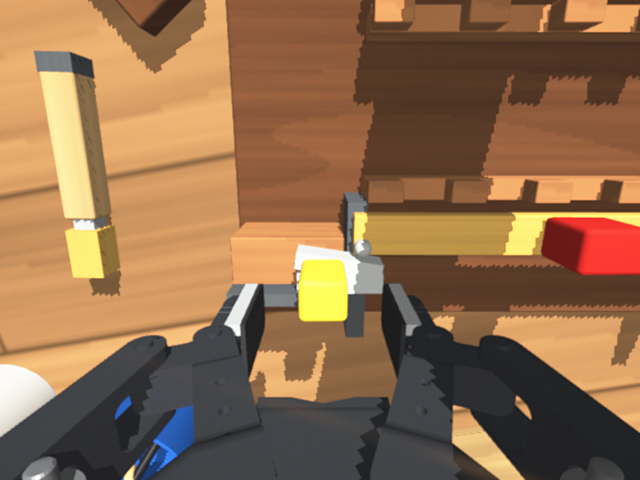

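Request:
apply_moves(deltas=[[-0.003, 0, 0.017, 0, 0, 0, 0.4], [-0.003, 0, 0.034, 0, 0, 0, 0.4], [-0.003, 0, 0.034, 0, 0, 0, 0.8], [-0.003, 0, 0.034, 0, 0, 0, 0.8], [-0.003, 0, 0.034, 0, 0, 0, 0.8], [-0.003, 0, 0.034, 0, 0, 0, 0.8]], squeeze=40)

```text
time: 3.33
tool_pos: [0.5887, -0.1258, 0.0946]
tcp_rot: [0.268, 3.128, -0.001]
wrist_force: [-3.0, -0.0, 3.0]
width: 0.268
```

Request:
apply_moves(deltas=[[0, -0.007, 0, 0, 0, 0, 0.8], [0, -0.012, 0, 0, 0, 0, 0.8], [0, -0.018, 0, 0, 0, 0, 0.8], [0, -0.02, 0, 0, 0, 0, 0.8], [0, -0.02, 0, 0, 0, 0, 0.8]])

```text
time: 3.75
tool_pos: [0.5851, -0.1462, 0.0946]
tcp_rot: [0.269, 3.128, -0.001]
wrist_force: [-2.7, 0.3, 6.3]
width: 0.261
```

Request:
apply_moves(deltas=[[0, -0.004, 0, 0, 0, 0, 0.8], [0, -0.006, 0, 0, 0, 0, 0.8], [0, -0.006, 0, 0, 0, 0, 0.8], [0, -0.006, 0, 0, 0, 0, 0.8]])

```text
time: 4.08
tool_pos: [0.5841, -0.1518, 0.0946]
tcp_rot: [0.268, 3.128, -0.001]
wrist_force: [-3.7, 1.6, 6.2]
width: 0.269
```

```bash
python3 -c "
from h import *
st()"
```

```text
case xy mm [  99.3 -167. ] z 94.6 F [-3.7  1.6  6.2] w 0.269 t 4.08
```

Request:
apply_moves(deltas=[[0, -0.002, 0, 0, 0, 0, 0.8], [0, -0.004, 0, 0, 0, 0, 0.8], [0, -0.004, 0, 0, 0, 0, 0.8], [0, -0.004, 0, 0, 0, 0, 0.8]])

```text
time: 4.42
tool_pos: [0.5837, -0.1539, 0.0946]
tcp_rot: [0.269, 3.128, 0.004]
wrist_force: [-1.9, 7.7, 8.3]
width: 0.265
```

```bash
python3 -c "
from h import *
st()"
```

```text
case xy mm [  99.3 -169.1] z 94.6 F [-1.9  7.7  8.3] w 0.265 t 4.42
```

Request:
apply_moves(deltas=[[0, 0.002, 0, 0, 0, 0, 0.4], [0, 0.002, 0, 0, 0, 0, 0.4], [0, 0.002, -0.02, 0, 0, 0, 0.4], [0, 0.002, -0.045, 0, 0, 0, 0.3], [0, 0.002, -0.045, 0, 0, 0, 0.3], [0, 0.002, -0.045, 0, 0, 0, 0.3]])

```text
time: 4.92
tool_pos: [0.585, -0.1542, 0.1396]
tcp_rot: [0.268, 3.125, -0.003]
wrist_force: [0.1, -1.1, -0.7]
width: 0.704
```

```bash
python3 - <<'E'
from h import *
s=st(); print(delta([*cw(.072,0),.077],CY+np.pi))
C,im=grab("top")
for c,s,m in blobs(im,(24,150,200),(32,255,255),15): print(c,s,wc(ray(C,c,.108))*1e3)
E
```

```text
case xy mm [ 100.6 -169.1] z 139.6 F [ 0.1 -1.1 -0.7] w 0.704 t 4.92
(array([0.0286, 0.1693, 0.0623]), array([-0.0012,  0.0053,  0.0019]))
[395.74074074 214.03703704] [392 211  10   6  27] [[  84.31648163 -165.58330224]]
```

Request:
apply_moves(deltas=[[0.008, 0.04, 0, 0, 0.005, 0, 0.35], [0.015, 0.08, 0, 0, 0.005, 0, 0.35], [0.022, 0.12, 0, 0, 0.005, 0, 0.35], [0.0286, 0.16, 0, 0, 0.005, 0, 0.35], [0.0286, 0.169, 0, 0, 0.005, 0, 0.35], [0.0286, 0.169, 0.03, 0, 0.005, 0, 0.35], [0.0286, 0.169, 0.06, 0, 0.005, 0, 0.35], [0.0286, 0.169, 0.062, 0, 0.005, 0, 0.35]])

```text
time: 5.63
tool_pos: [0.5782, 0.0185, 0.0686]
tcp_rot: [-0.265, -3.114, 0.001]
wrist_force: [-0.5, 0.0, -1.8]
width: 0.644
```

Request:
apply_moves(deltas=[[0, 0, 0, 0, 0, 0, 0.75], [0, 0, 0, 0, 0, 0, 0.75], [0, 0, 0, 0, 0, 0, 0.75], [0, 0, 0, 0, 0, 0, 0.75]])

```text
time: 5.97
tool_pos: [0.5832, 0.0189, 0.0748]
tcp_rot: [-0.269, -3.124, -0.003]
wrist_force: [1.3, 6.4, -11.7]
width: 0.386
```

```bash
python3 - <<'E'
from h import *
s=st(); C,im=grab("wrist","pics/w3.png")
E
```

```text
case xy mm [69.1  1.1] z 74.8 F [  1.3   6.4 -11.7] w 0.386 t 5.97
```

View pics/w3.png

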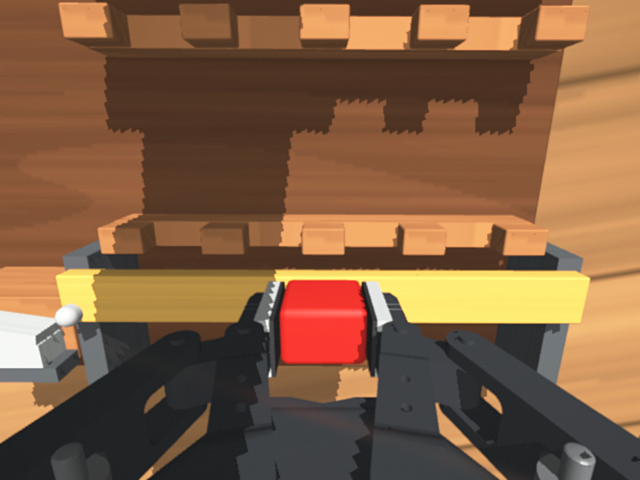

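Request:
apply_moves(deltas=[[-0.012, 0, 0, 0, 0, 0, 0.75], [-0.024, 0, 0, 0, 0, 0, 0.75], [-0.036, 0, 0, 0, 0, 0, 0.75], [-0.046, 0, 0, 0, 0, 0, 0.75], [-0.053, 0, 0, 0, 0, 0, 0.75], [-0.055, 0, 0, 0, 0, 0, 0.75], [-0.055, 0, 0, 0, 0, 0, 0.75], [-0.055, 0, 0, 0, 0, 0, 0.75]])

```text
time: 6.68
tool_pos: [0.6364, 0.0094, 0.0748]
tcp_rot: [-0.268, -3.122, -0.002]
wrist_force: [-3.4, 4.8, -5.2]
width: 0.387
```

```bash
python3 - <<'E'
from h import *
s=st()
E
```

```text
case xy mm [123.1   0.9] z 74.8 F [-3.4  4.8 -5.2] w 0.387 t 6.68
```

Request:
apply_moves(deltas=[[-0.002, 0, 0, 0, 0, 0, 0.75], [-0.004, 0, 0, 0, 0, 0, 0.75], [-0.004, 0, 0, 0, 0, 0, 0.75], [-0.004, 0, 0, 0, 0, 0, 0.75]])

```text
time: 7.02
tool_pos: [0.6365, 0.0094, 0.0747]
tcp_rot: [-0.268, -3.113, -0.003]
wrist_force: [-15.3, 6.6, 2.9]
width: 0.391
```

```bash
python3 - <<'E'
from h import *
s=st()
E
```

```text
case xy mm [123.1   0.9] z 74.7 F [-15.3   6.6   2.9] w 0.391 t 7.02
```

Request:
apply_moves(deltas=[[0.002, 0, 0, 0, 0, 0, 0.4], [0.004, 0, 0, 0, 0, 0, 0.4], [0.004, 0, -0.03, 0, 0, 0, 0.35], [0.004, 0, -0.06, 0, 0, 0, 0.3], [0.024, 0.03, -0.09, 0, 0, 0, 0.3], [0.044, 0.06, -0.11, 0, 0, 0, 0.3], [0.044, 0.06, -0.11, 0, 0, 0, 0.3], [0.044, 0.06, -0.11, 0, 0, 0, 0.3]])

```text
time: 7.68
tool_pos: [0.6116, 0.076, 0.1899]
tcp_rot: [0.264, 3.127, 0.002]
wrist_force: [-0.3, 0.5, -0.7]
width: 0.703
```

```bash
cat >> h.py <<'E'
def punches(im,C,rois,z=.022):
    """per roi: brass and handle centroids -> mid-length point and yaw (handle to brass)"""
    out=[]
    for x0,y0,x1,y1 in rois:
        bl=sorted(blobs(im[y0:y1,x0:x1],(14,60,185),(28,255,255),80),key=lambda b:-b[1][4])[:2]
        h,b=[ray(C,k[0]+[x0,y0],z)[0,:2] for k in bl]   # handle is the larger blob
        d=b-h; L=np.linalg.norm(d); d/=L
        out.append((h+d*.0215,np.arctan2(d[1],d[0]),L)) # handle face centre at about x=-21.5
    return out
ROI=[(130,195,180,285),(190,205,225,295),(435,200,475,290)]
E
python3 - <<'E'
from h import *
s=st(); C,im=grab("top","pics/top1.png")
for c,s_,m in blobs(im,(0,190,130),(6,255,255),50): print("red",c,wc(ray(C,c,.1))*1e3)
for m,y,L in punches(im,C,ROI): print(m.round(4),np.degrees(y).round(1),L.round(4),"r",np.hypot(*m).round(3), delta([*m,.12],y+np.pi))
E
```

```text
case xy mm [87.2 62.2] z 189.9 F [-0.3  0.5 -0.7] w 0.703 t 7.68
red [248.90322581  79.53225806] [[324.63662282 199.28663969]]
red [324.2        183.23846154] [[125.48783831  -3.54089484]]
[0.4733 0.4129] -177.0 0.0673 r 0.628 (array([0.1924, 0.3101, 0.0678]), array([ 7.0000e-04, -6.0000e-04,  2.9203e+00]))
[0.4582 0.2847] 177.1 0.0679 r 0.539 (array([0.1858, 0.1811, 0.0677]), array([ 7.0000e-04, -6.0000e-04,  3.0225e+00]))
[ 0.4788 -0.2914] -3.1 0.0996 r 0.561 (array([ 0.0684, -0.3833,  0.0675]), array([ 0.0004,  0.0005, -0.1145]))
```

View pics/top1.png

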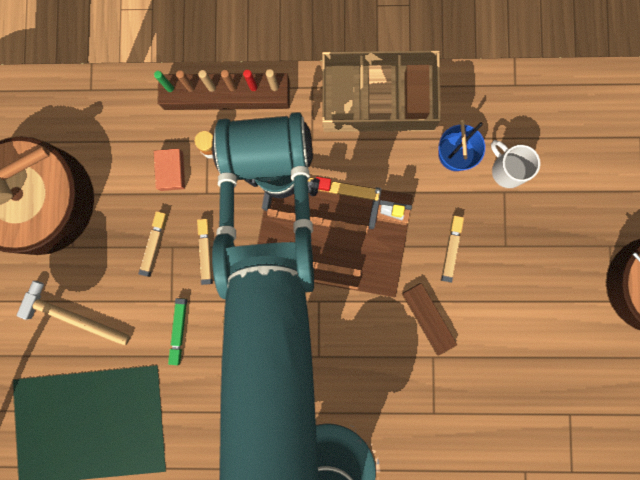

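```bash
python3 - <<'E'
from h import *
C=cam("top")
for h,b in [((149.3,250.2),(157.8,219.4)),((203.7,258.3),(201.7,226.4)),((451.5,255.6),(457.4,223.9))]:
    p=ray(C,[h,b],.02)[:,:2]; d=p[1]-p[0]; L=np.linalg.norm(d); d/=L; m=p[0]+d*.0215; y=np.arctan2(d[1],d[0])
    print(m.round(4),np.degrees(y).round(1),L.round(4),delta([*m,.17],y+np.pi))
E
```

```text
[0.5192 0.4054] -14.4 0.0737 (array([0.146 , 0.3104, 0.0178]), array([0.0005, 0.0004, 0.0812]))
[0.5009 0.2858] 4.5 0.0739 (array([0.1438, 0.1894, 0.0177]), array([ 0.0004,  0.0005, -0.2478]))
[ 0.506  -0.2859] -11.4 0.0736 (array([ 0.0425, -0.3733,  0.0175]), array([0.0005, 0.0004, 0.0289]))
```

Request:
apply_moves(deltas=[[0.024, 0.032, 0, 0, 0, -0.05, 0.3], [0.048, 0.063, 0, 0, 0, -0.1, 0.3], [0.072, 0.095, 0, 0, 0, -0.15, 0.3], [0.096, 0.126, 0.01, 0, 0, -0.2, 0.3], [0.12, 0.158, 0.018, 0, 0, -0.248, 0.3], [0.144, 0.189, 0.018, 0, 0, -0.248, 0.3], [0.144, 0.189, 0.018, 0, 0, -0.248, 0.3], [0.144, 0.189, 0.018, 0, 0, -0.248, 0.3]])

```text
time: 8.4
tool_pos: [0.4987, 0.2858, 0.1665]
tcp_rot: [0.125, -3.133, 0.001]
wrist_force: [0.9, -0.0, -0.4]
width: 0.703
```

```bash
cat >> h.py <<'E'
def wpunch(fn,zs=.022):
    """punch seen by the wrist camera: brass blob and handle blob nearest the fingers' centre line"""
    C,im=grab("wrist",fn)
    hsv=cv2.cvtColor(im,cv2.COLOR_BGR2HSV)
    br=[b for b in blobs(im,(20,125,120),(30,255,255),300)]
    wd=[b for b in blobs(im,(14,60,170),(22,150,255),900)]
    print("brass",[(b[0].round(0),b[1][4]) for b in br]); print("wood",[(b[0].round(0),b[1][4],b[1][:4]) for b in wd])
    return C,im,br,wd
E
python3 - <<'E'
from h import *
s=st(); print(s["tool_pos"],s["q"].round(2)); C,im,br,wd=wpunch("pics/w4.png")
h=cv2.cvtColor(im,cv2.COLOR_BGR2HSV)
print([h[v,u] for u,v in [(322,150),(322,200),(322,237),(322,300),(322,330),(200,200),(450,100)]])
E
```

```text
case xy mm [-60.1 249.5] z 166.5 F [ 0.9 -0.  -0.4] w 0.703 t 8.4
[0.49869815 0.28581634 0.16650461] [ 0.48  0.13  1.89  0.    1.13 -1.18]
brass [(array([321., 284.]), np.int32(899)), (array([ 25., 385.]), np.int32(1550))]
wood [(array([106.,  28.]), np.int32(10691), array([  5,   0, 194,  65], dtype=int32)), (array([330.,  38.]), np.int32(8665), array([261,   0, 133,  81], dtype=int32)), (array([519.,  53.]), np.int32(15787), array([419,   0, 221, 103], dtype=int32)), (array([241., 132.]), np.int32(38035), array([  0,  56, 425, 201], dtype=int32)), (array([521., 179.]), np.int32(25037), array([423,  92, 217, 230], dtype=int32)), (array([438., 190.]), np.int32(1706), array([415, 168,  53,  47], dtype=int32)), (array([250., 235.]), np.int32(1355), array([186, 227, 114,  21], dtype=int32)), (array([239., 274.]), np.int32(5289), array([177, 246, 125,  57], dtype=int32)), (array([369., 284.]), np.int32(2940), array([327, 258,  97,  52], dtype=int32)), (array([324., 331.]), np.int32(4370), array([251, 306, 147,  46], dtype=int32)), (array([521., 340.]), np.int32(1393), array([450, 325, 126,  37], dtype=int32)), (array([273., 372.]), np.int32(2776), array([238, 348,  71,  59], dtype=int32)), (array([337., 373.]), np.int32(2146), array([310, 353,  93,  50], dtype=int32)), (array([481., 438.]), np.int32(1785), array([458, 409,  54,  52], dtype=int32))]
[array([ 19, 115, 237], dtype=uint8), array([ 19, 116, 237], dtype=uint8), array([ 19, 118, 236], dtype=uint8), array([ 22, 155, 244], dtype=uint8), array([ 14, 137, 175], dtype=uint8), array([ 15, 138, 172], dtype=uint8), array([ 15, 141, 194], dtype=uint8)]
```

View pics/w4.png

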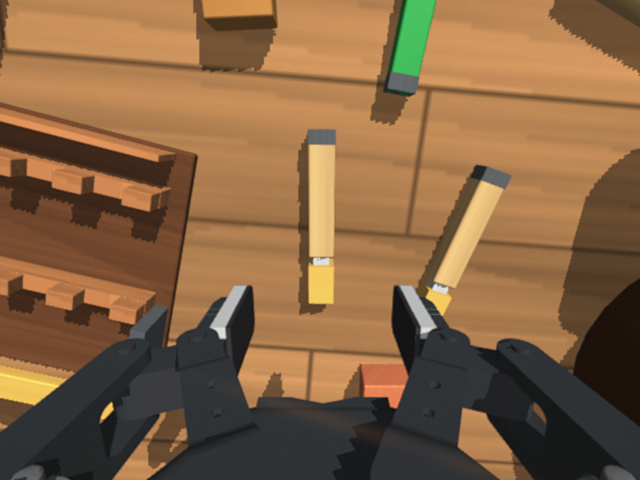

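```bash
cat >> h.py <<'E'
def wp(fn=None,near=(322,240),z=.022,show=True):
    C,im=grab("wrist",fn)
    pick=lambda lo,hi,a: min(blobs(im,lo,hi,a),key=lambda b:np.hypot(*(b[0]-near)))
    br=pick((20,135,150),(30,255,255),300); wd=pick((17,80,200),(20,134,255),800)
    X=[]
    for b in (br,wd):
        ys,xs=np.nonzero(b[2]); r=cv2.minAreaRect(np.c_[xs,ys].astype(np.float32)); X.append(ray(C,r[0],z)[0,:2])
    d=X[0]-X[1]; L=np.linalg.norm(d); d/=L; m=X[0]-d*.0575; y=np.arctan2(d[1],d[0])
    if show: print("brass",br[0].round(1),br[1],"wood",wd[0].round(1),wd[1],"L",L.round(4),"mid",m.round(4),"yaw",np.degrees(y).round(2),"case",(wc(m)*1e3).round(1))
    return m,y
E
python3 - <<'E'
from h import *
m,y=wp(); s=st(); print(delta([*m,.006],y+np.pi))
E
```

```text
brass [322.2 282.4] [310 259  25  43 914] wood [322.8 198.7] [ 310  144   26  112 2709] L 0.0719 mid [0.4938 0.2837] yaw 4.17 case [-64.5 246.6]
case xy mm [-58.6 248.2] z 167.1 F [-0.2 -0.6  0. ] w 0.701 t 8.5
(array([ 5.300e-03, -1.000e-04,  1.612e-01]), array([-0.0001, -0.0052,  0.0039]))
```

```bash
python3 - <<'E'
from h import *
C=cam("wrist"); p=ray(C,[(322,129.5),(320.5,303.5),(320,267),(320,257)],.022)[:,:2]; print(p, np.linalg.norm(p[0]-p[1]),p[:2].mean(0)); print(np.linalg.norm(p-p[0],axis=1))
E
```

```text
[[0.42467374 0.27745169]
 [0.57472115 0.28767199]
 [0.53975288 0.28457401]
 [0.53052551 0.28387615]] 0.1503950810109252 [0.49969745 0.28256184]
[0.         0.15039508 0.11529933 0.10604655]
```

Request:
apply_moves(deltas=[[0, -0.001, 0.04, 0, 0, 0, 0.3], [0, -0.001, 0.08, 0, 0, 0, 0.3], [0, -0.001, 0.12, 0, 0, 0, 0.3], [0, -0.001, 0.15, 0, 0, 0, 0.3], [0, -0.001, 0.161, 0, 0, 0, 0.3], [0, -0.001, 0.161, 0, 0, 0, 0.3], [0, -0.001, 0.161, 0, 0, 0, 0.3]])

```text
time: 9.08
tool_pos: [0.4997, 0.2836, 0.0072]
tcp_rot: [0.118, -3.134, -0.001]
wrist_force: [-0.6, -0.1, 0.2]
width: 0.699
```

Request:
apply_moves(deltas=[[0, 0, 0, 0, 0, 0, 0.9], [0, 0, 0, 0, 0, 0, 0.9], [0, 0, 0, 0, 0, 0, 0.9], [0, 0, 0, 0, 0, 0, 0.9], [0, 0, 0, 0, 0, 0, 0.9]], squeeze=60)

```text
time: 9.5
tool_pos: [0.5006, 0.2857, 0.0096]
tcp_rot: [0.122, -3.139, -0.004]
wrist_force: [-0.3, -1.7, 7.0]
width: 0.237
```

```bash
python3 - <<'E'
import re
t=open("h.py").read()
t=t.replace("m=X[0]-d*.0575; y=","ys,xs=np.nonzero(br[2]); m=X[0]+d*((ray(C,np.c_[xs,ys],z)[:,:2]-X[0])@d).max()+d*(.0005-.075); y=")
open("h.py","w").write(t)
E
python3 - <<'E'
from h import *
s=st(); print(s["tool_pos"],s["tcp_rot"]); print(delta([s["tool_pos"][0],s["tool_pos"][1],.17],CY+np.pi)); print(cw(0,.078),cw(0,.026))
E
```

```text
case xy mm [-58.2 249.7] z 9.6 F [-0.3 -1.7  7. ] w 0.237 t 9.5
[0.50059802 0.28566733 0.00958468] [ 0.1216821  -3.13871656 -0.00441665]
(array([ 1.000e-04,  5.000e-04, -1.604e-01]), array([ 0.0028, -0.0008,  0.2503]))
[0.52841047 0.10653853] [0.51947016 0.05531284]
```

Request:
apply_moves(deltas=[[0, 0, -0.02, 0, 0, 0, 0.9], [0, 0, -0.05, 0, 0, 0, 0.9], [0, 0, -0.085, 0, 0, 0.04, 0.9], [-0.003, -0.035, -0.12, 0, 0, 0.08, 0.9], [-0.006, -0.07, -0.13, 0, 0, 0.13, 0.9], [-0.009, -0.105, -0.13, 0, 0, 0.18, 0.9], [-0.012, -0.14, -0.13, 0, 0, 0.22, 0.9], [-0.0145, -0.17, -0.13, 0, 0, 0.25, 0.9]])

```text
time: 10.17
tool_pos: [0.5272, 0.1144, 0.1382]
tcp_rot: [-0.273, -3.127, -0.001]
wrist_force: [0.3, 0.7, -2.2]
width: 0.242
```

Request:
apply_moves(deltas=[[0, -0.01, 0, 0, 0, 0, 0.9], [0, -0.01, 0, 0, 0, 0, 0.9], [0, -0.01, 0, 0, 0, 0, 0.9], [0, -0.01, 0, 0, 0, 0, 0.9]])

```text
time: 10.5
tool_pos: [0.5249, 0.1073, 0.1368]
tcp_rot: [-0.27, -3.125, -0.002]
wrist_force: [0.2, -0.3, -1.6]
width: 0.237
```

```bash
python3 - <<'E'
from h import *
s=st(); m,y=wp("pics/w5.png",z=s["tool_pos"][2]-.0096+.022); print(delta([*cw(0,.078),.05],CY+np.pi))
E
```

```text
case xy mm [-3.6 78.1] z 136.8 F [ 0.2 -0.3 -1.6] w 0.237 t 10.5
brass [311.2 389.4] [298 375  32  27 545] wood [326.1 224.4] [294 145  59 206 904] L 0.0655 mid [0.4955 0.1126] yaw -13.99 case [-33.4  78.3]
(array([-0.0041, -0.0004,  0.0867]), array([ 0.0005, -0.005 ,  0.0014]))
```

View pics/w5.png

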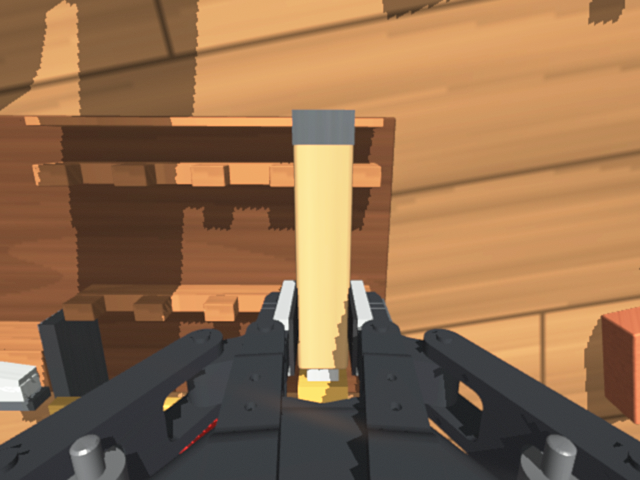

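```bash
cat >> h.py <<'E'
def butt(fn=None,off=.0096):
    """held punch: butt end of the dark cap (top edge) -> mid-length point in case mm"""
    s=status.read_state(); C,im=grab("wrist",fn); zt=s["tool_pos"][2]-off+.022
    w=max(blobs(im[60:330,270:375],(17,60,180),(30,255,255),500),key=lambda b:b[1][4]); ys,xs=np.nonzero(w[2])
    v=ys.min()+60; row=xs[ys==ys.min()+3]+270
    p=wc(ray(C,[(row.mean(),v)],zt))[0]*1e3; print("wood top row",v,"cols",row.min(),row.max(),"wood end case mm",p.round(1),"tcp",(wc(s["tool_pos"])*1e3).round(1))
    return p
E
python3 - <<'E'
from h import *
C=cam("wrist"); s=st(); zt=s["tool_pos"][2]-.0096+.022
print(wc(ray(C,[(323,109.5),(323,144.5),(323,367)],zt))*1e3); butt()
E
```

```text
case xy mm [-3.6 78.4] z 136.7 F [ 1.2 -0.6 -1.4] w 0.236 t 10.55
[[-81.7546536   78.19705998]
 [-69.83649236  78.22637665]
 [ 23.38128004  78.4556767 ]]
wood top row 145 cols 294 352 wood end case mm [-69.7  78.2] tcp [-3.6 78.4]
```

Request:
apply_moves(deltas=[[-0.007, 0, 0.01, 0, 0, 0, 0.9], [-0.007, 0, 0.04, 0, 0, 0, 0.9], [-0.007, 0, 0.07, 0, 0, 0, 0.9], [-0.007, 0, 0.085, 0, 0, 0, 0.9], [-0.007, 0, 0.094, 0, 0, 0, 0.9], [-0.007, 0, 0.094, 0, 0, 0, 0.9], [-0.007, 0, 0.094, 0, 0, 0, 0.9]])

```text
time: 11.18
tool_pos: [0.5319, 0.1057, 0.0421]
tcp_rot: [-0.269, -3.125, -0.001]
wrist_force: [0.1, 0.5, -1.7]
width: 0.237
```

```bash
python3 - <<'E'
from h import *
s=st()
E
```

```text
case xy mm [ 3.5 77.8] z 42.1 F [ 0.1  0.5 -1.7] w 0.237 t 11.18
```

Request:
apply_moves(deltas=[[0, 0, 0.002, 0, 0, 0, 0.9], [0, 0, 0.002, 0, 0, 0, 0.9], [0, 0, 0.002, 0, 0, 0, 0.55], [0, 0, 0.002, 0, 0, 0, 0.55], [0, 0, 0.002, 0, 0, 0, 0.55]])

```text
time: 11.6
tool_pos: [0.5321, 0.1053, 0.0413]
tcp_rot: [-0.271, -3.126, -0.001]
wrist_force: [0.9, 0.5, -0.8]
width: 0.45
```

Request:
apply_moves(deltas=[[0, 0, -0.03, 0, 0, 0, 0.55], [0, 0, -0.07, 0, 0, 0, 0.5], [0, 0, -0.11, 0, 0, 0, 0.3], [0.01, 0.01, -0.13, 0, 0, 0, 0.3], [0.02, 0.03, -0.13, 0, 0, 0, 0.3], [0.03, 0.05, -0.13, 0, 0, 0, 0.3], [0.03, 0.05, -0.13, 0, 0, 0, 0.3], [0.03, 0.05, -0.13, 0, 0, 0, 0.3]])

```text
time: 12.27
tool_pos: [0.5111, 0.1601, 0.1713]
tcp_rot: [-0.268, -3.126, -0.001]
wrist_force: [0.1, -0.6, -0.2]
width: 0.701
```

```bash
python3 - <<'E'
from h import *
s=st(); m,y=wp("pics/w6.png",near=(260,250),z=.052)
print(delta([.5192,.4054,.167],np.radians(-14.4)+np.pi))
E
```

```text
case xy mm [-26.3 127.8] z 171.3 F [ 0.1 -0.6 -0.2] w 0.701 t 12.27
brass [264.4 326.7] [250 299  27  47 848] wood [265.  238.6] [ 243  184   31  114 1291] L 0.071 mid [0.5289 0.106 ] yaw -9.46 case [ 0.6 77.6]
(array([0.034 , 0.2437, 0.004 ]), array([-0.0005, -0.0045,  0.0797]))
```

View pics/w6.png

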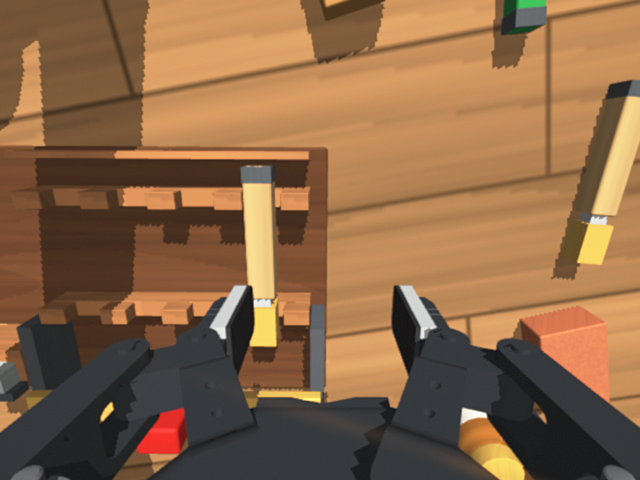

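Request:
apply_moves(deltas=[[0.005, 0.04, 0, 0, 0, 0.04, 0.3], [0.01, 0.08, 0, 0, 0, 0.08, 0.3], [0.016, 0.12, 0, 0, 0, 0.08, 0.3], [0.022, 0.16, 0.004, 0, -0.004, 0.08, 0.3], [0.028, 0.2, 0.004, 0, -0.004, 0.08, 0.3], [0.034, 0.24, 0.004, 0, -0.004, 0.08, 0.3], [0.034, 0.244, 0.004, 0, -0.004, 0.08, 0.3], [0.034, 0.244, 0.004, 0, -0.004, 0.08, 0.3]])

```text
time: 12.98
tool_pos: [0.5198, 0.4071, 0.166]
tcp_rot: [-0.392, -3.116, 0.001]
wrist_force: [-0.5, -0.3, -0.4]
width: 0.701
```

Request:
apply_moves(deltas=[[0, 0, 0, 0, 0, 0, 0.3], [0, 0, 0, 0, 0, 0, 0.3]])

```text
time: 13.15
tool_pos: [0.5198, 0.4038, 0.1664]
tcp_rot: [-0.398, -3.115, 0.003]
wrist_force: [-0.5, 0.3, 0.1]
width: 0.697
```

```bash
python3 - <<'E'
from h import *
m,y=wp("pics/w7.png"); s=st(); print(delta([*m,.006],y+np.pi),s["q"].round(2))
E
```

```text
brass [323.5 280.2] [311 257  25  43 924] wood [325.5 196.5] [ 312  140   26  113 2241] L 0.0729 mid [0.5166 0.4055] yaw -15.47 case [-63.1 370.4]
case xy mm [-59.5 369.2] z 166.5 F [-0.4 -0.4  0.4] w 0.699 t 13.2
(array([0.0034, 0.0011, 0.1606]), array([-0.0015, -0.0014,  0.0154])) [ 0.62  0.28  1.71  0.    1.16 -0.69]
```

Request:
apply_moves(deltas=[[0.003, 0.001, 0.04, 0, 0, 0.015, 0.3], [0.003, 0.001, 0.08, 0, 0, 0.015, 0.3], [0.003, 0.001, 0.12, 0, 0, 0.015, 0.3], [0.003, 0.001, 0.15, 0, 0, 0.015, 0.3], [0.003, 0.001, 0.158, 0, 0, 0.015, 0.3], [0.003, 0.001, 0.158, 0, 0, 0.015, 0.3], [0.003, 0.001, 0.158, 0, 0, 0.015, 0.3]])

```text
time: 13.78
tool_pos: [0.5177, 0.4069, 0.01]
tcp_rot: [-0.421, -3.113, -0.001]
wrist_force: [0.5, -0.5, 0.7]
width: 0.701
```

Request:
apply_moves(deltas=[[0, 0, 0, 0, 0, 0, 0.9], [0, 0, 0, 0, 0, 0, 0.9], [0, 0, 0, 0, 0, 0, 0.9], [0, 0, 0, 0, 0, 0, 0.9], [0, 0, 0, 0, 0, 0, 0.9]], squeeze=60)

```text
time: 14.2
tool_pos: [0.5186, 0.4085, 0.0119]
tcp_rot: [0.419, 3.111, 0.004]
wrist_force: [-1.4, -2.2, 5.9]
width: 0.231
```

```bash
python3 - <<'E'
from h import *
s=st(); print(delta([*cw(0.001,.026),.14],CY+np.pi))
E
```

```text
case xy mm [-61.6 373.8] z 11.9 F [-1.4 -2.2  5.9] w 0.231 t 14.2
(array([-0.0955, -0.3399, -0.1289]), array([ 0.0028,  0.0021, -0.0948]))
```

Request:
apply_moves(deltas=[[0, 0, -0.02, 0, 0, 0, 0.9], [0, 0, -0.05, 0, 0, 0, 0.9], [-0.005, -0.015, -0.085, 0, 0, -0.02, 0.9], [-0.015, -0.04, -0.115, 0, 0, -0.05, 0.9], [-0.025, -0.075, -0.13, 0, 0, -0.07, 0.9], [-0.035, -0.11, -0.13, 0, 0, -0.09, 0.9], [-0.045, -0.145, -0.13, 0, 0, -0.095, 0.9], [-0.055, -0.18, -0.13, 0, 0, -0.095, 0.9]])

```text
time: 14.87
tool_pos: [0.5222, 0.2181, 0.1401]
tcp_rot: [0.269, 3.129, 0.001]
wrist_force: [1.5, -1.1, -2.3]
width: 0.232
```

Request:
apply_moves(deltas=[[-0.01, -0.035, 0, 0, 0, 0, 0.9], [-0.02, -0.07, 0, 0, 0, 0, 0.9], [-0.03, -0.105, 0, 0, 0, 0, 0.9], [-0.04, -0.14, 0, 0, 0, 0, 0.9], [-0.05, -0.15, 0, 0, 0, 0, 0.9], [-0.055, -0.156, 0, 0, 0, 0, 0.9], [-0.055, -0.156, 0, 0, 0, 0, 0.9], [-0.055, -0.156, 0, 0, 0, 0, 0.9]])

```text
time: 15.53
tool_pos: [0.5498, 0.0568, 0.139]
tcp_rot: [-0.272, -3.129, -0.001]
wrist_force: [-0.6, -0.1, -2.4]
width: 0.24
```

Request:
apply_moves(deltas=[[0, 0, 0, 0, 0, 0, 0.9], [0, 0, 0, 0, 0, 0, 0.9]])

```text
time: 15.7
tool_pos: [0.5493, 0.0576, 0.1387]
tcp_rot: [-0.268, -3.129, -0.0]
wrist_force: [-0.0, 0.7, -2.6]
width: 0.232
```

```bash
python3 - <<'E'
from h import *
s=st(); p=butt("pics/w8.png",.0119); print("mid-tcp x", p[0]+63-wc(s["tool_pos"])[0]*1e3); print(delta([*cw(0.0,.026),.14],CY+np.pi))
E
```

```text
case xy mm [29.  33.4] z 138.7 F [-0.   0.7 -2.6] w 0.232 t 15.7
wood top row 149 cols 294 351 wood end case mm [-35.6  33. ] tcp [29.  33.4]
mid-tcp x -1.6125153620019113
(array([ 0.0291, -0.0073, -0.0012]), array([ 0.0001, -0.0014,  0.0019]))
```

Request:
apply_moves(deltas=[[0.014, -0.004, 0, 0, 0, 0, 0.9], [0.0275, -0.007, 0, 0, 0, 0, 0.9], [0.0275, -0.007, 0.03, 0, 0, 0, 0.9], [0.0275, -0.007, 0.06, 0, 0, 0, 0.9], [0.0275, -0.007, 0.085, 0, 0, 0, 0.9], [0.0275, -0.007, 0.095, 0, 0, 0, 0.9], [0.0275, -0.007, 0.095, 0, 0, 0, 0.9], [0.0275, -0.007, 0.095, 0, 0, 0, 0.9]])

```text
time: 16.42
tool_pos: [0.5214, 0.0547, 0.044]
tcp_rot: [-0.269, -3.129, 0.0]
wrist_force: [0.9, 0.5, -2.1]
width: 0.236
```

```bash
python3 - <<'E'
from h import *
s=st()
E
```

```text
case xy mm [ 2.  25.7] z 44.0 F [ 0.9  0.5 -2.1] w 0.236 t 16.42
```

Request:
apply_moves(deltas=[[0, 0, 0.0015, 0, 0, 0, 0.9], [0, 0, 0.0015, 0, 0, 0, 0.9], [0, 0, 0.0015, 0, 0, 0, 0.55], [0, 0, 0.0015, 0, 0, 0, 0.55], [0, 0, 0.0015, 0, 0, 0, 0.55]])

```text
time: 16.83
tool_pos: [0.5221, 0.054, 0.0432]
tcp_rot: [0.271, 3.129, 0.0]
wrist_force: [0.8, 0.2, -1.0]
width: 0.45
```

Request:
apply_moves(deltas=[[0, 0, -0.03, 0, 0, 0, 0.55], [0, 0, -0.07, 0, 0, 0, 0.5], [0, -0.005, -0.11, 0, 0, 0, 0.3], [-0.005, -0.03, -0.125, 0, 0, 0, 0.3], [-0.01, -0.07, -0.125, 0, 0, 0, 0.3], [-0.015, -0.11, -0.125, 0, 0, 0, 0.3], [-0.02, -0.15, -0.125, 0, 0, 0, 0.3], [-0.02, -0.17, -0.125, 0, 0, 0, 0.3]])

```text
time: 17.5
tool_pos: [0.5123, -0.1208, 0.1686]
tcp_rot: [0.273, 3.128, -0.003]
wrist_force: [0.3, -0.4, 0.3]
width: 0.702
```

Request:
apply_moves(deltas=[[-0.005, -0.04, 0, 0, 0, 0.02, 0.3], [-0.01, -0.08, 0, 0, 0, 0.025, 0.3], [-0.015, -0.12, 0, 0, 0, 0.025, 0.3], [-0.02, -0.15, 0, 0, 0, 0.025, 0.3], [-0.023, -0.168, 0, 0, 0, 0.025, 0.3], [-0.023, -0.168, 0, 0, 0, 0.025, 0.3], [-0.023, -0.168, 0, 0, 0, 0.025, 0.3], [-0.023, -0.168, 0, 0, 0, 0.025, 0.3]])

```text
time: 18.17
tool_pos: [0.5055, -0.2858, 0.1674]
tcp_rot: [-0.311, -3.125, -0.001]
wrist_force: [-0.5, -0.4, 0.4]
width: 0.701
```

```bash
python3 - <<'E'
from h import *
m,y=wp("pics/w9.png"); s=st(); print(delta([*m,.008],y+np.pi),s["q"].round(2))
grab("top","pics/top2.png")
E
```

```text
brass [323.6 280.6] [312 258  24  42 905] wood [323.8 196. ] [ 311  141   26  112 2661] L 0.0732 mid [ 0.5025 -0.2846] yaw -11.27 case [  41.7 -311.7]
case xy mm [  44.9 -311.9] z 167.4 F [-0.   0.5  1.3] w 0.699 t 18.22
(array([0.0029, 0.    , 0.1594]), array([ 0.0004, -0.0014, -0.0006])) [-0.56  0.14  1.88 -0.    1.13 -1.93]
```

View pics/top2.png

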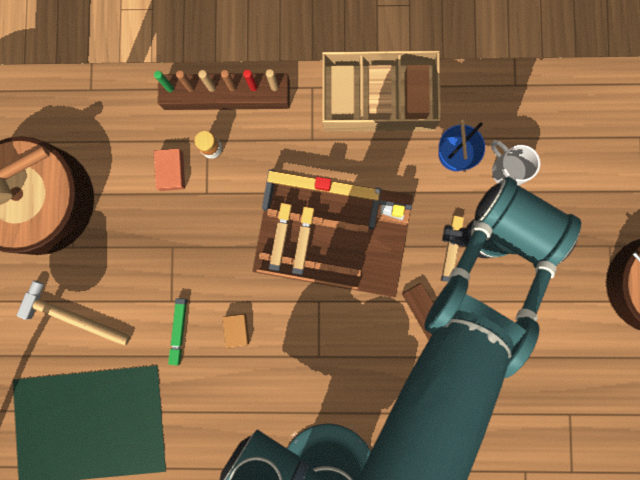

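Request:
apply_moves(deltas=[[0.0025, 0, 0.04, 0, 0, 0, 0.3], [0.0025, 0, 0.08, 0, 0, 0, 0.3], [0.0025, 0, 0.12, 0, 0, 0, 0.3], [0.0025, 0, 0.15, 0, 0, 0, 0.3], [0.0025, 0, 0.159, 0, 0, 0, 0.3], [0.0025, 0, 0.159, 0, 0, 0, 0.3], [0.0025, 0, 0.159, 0, 0, 0, 0.3]])

```text
time: 18.85
tool_pos: [0.5037, -0.2854, 0.0091]
tcp_rot: [-0.308, -3.126, 0.0]
wrist_force: [-0.0, -0.3, 0.2]
width: 0.701
```

Request:
apply_moves(deltas=[[0, 0, 0, 0, 0, 0, 0.9], [0, 0, 0, 0, 0, 0, 0.9], [0, 0, 0, 0, 0, 0, 0.9], [0, 0, 0, 0, 0, 0, 0.9], [0, 0, 0, 0, 0, 0, 0.9]], squeeze=60)

```text
time: 19.27
tool_pos: [0.505, -0.287, 0.0111]
tcp_rot: [0.31, 3.123, -0.003]
wrist_force: [-0.4, 1.0, 7.5]
width: 0.237
```

```bash
python3 - <<'E'
from h import *
s=st(); print(delta([*cw(0.001,-.026),.16],CY+np.pi))
E
```

```text
case xy mm [  44.6 -313.7] z 11.1 F [-0.4  1.   7.5] w 0.237 t 19.27
(array([ 0.0503,  0.2863, -0.1495]), array([-0.0016,  0.0033, -0.0252]))
```

Request:
apply_moves(deltas=[[0, 0, -0.02, 0, 0, 0, 0.9], [0, 0, -0.055, 0, 0, 0, 0.9], [0.005, 0.01, -0.095, 0, 0, 0, 0.9], [0.013, 0.03, -0.13, 0, 0, -0.02, 0.9], [0.022, 0.06, -0.15, 0, 0, -0.025, 0.9], [0.031, 0.1, -0.15, 0, 0, -0.025, 0.9], [0.04, 0.14, -0.15, 0, 0, -0.025, 0.9], [0.046, 0.18, -0.15, 0, 0, -0.025, 0.9]])

```text
time: 19.93
tool_pos: [0.4931, -0.0992, 0.1599]
tcp_rot: [0.274, 3.128, -0.001]
wrist_force: [0.8, 0.5, -2.5]
width: 0.237
```

Request:
apply_moves(deltas=[[0.001, 0.03, 0, 0, 0, 0, 0.9], [0.002, 0.055, 0, 0, 0, 0, 0.9], [0.002, 0.055, 0, 0, 0, 0, 0.9], [0.002, 0.055, 0, 0, 0, 0, 0.9], [0.002, 0.055, 0, 0, 0, 0, 0.9]])

```text
time: 20.35
tool_pos: [0.5009, -0.0462, 0.1587]
tcp_rot: [-0.27, -3.129, 0.001]
wrist_force: [-0.5, -0.3, -2.1]
width: 0.24
```

```bash
python3 - <<'E'
from h import *
s=st(); p=butt("pics/w10.png",.0111); print("mid-tcp x", p[0]+63-wc(s["tool_pos"])[0]*1e3); print(delta([*cw(0.0,-.078),.044],CY+np.pi))
E
```

```text
case xy mm [ -0.8 -77.2] z 158.7 F [-0.5 -0.3 -2.1] w 0.24 t 20.35
wood top row 146 cols 296 338 wood end case mm [-66.6 -79.5] tcp [ -0.8 -77.2]
mid-tcp x -2.7097709017544527
(array([-0.0009, -0.0003,  0.1146]), array([-0.0006, -0.0007, -0.0005]))
```

Request:
apply_moves(deltas=[[-0.0035, 0, 0.02, 0, 0, 0, 0.9], [-0.0035, 0, 0.05, 0, 0, 0, 0.9], [-0.0035, 0, 0.08, 0, 0, 0, 0.9], [-0.0035, 0, 0.105, 0, 0, 0, 0.9], [-0.0035, 0, 0.1155, 0, 0, 0, 0.9], [-0.0035, 0, 0.1155, 0, 0, 0, 0.9], [-0.0035, 0, 0.1155, 0, 0, 0, 0.9]])

```text
time: 20.98
tool_pos: [0.5045, -0.0476, 0.043]
tcp_rot: [-0.274, -3.128, 0.0]
wrist_force: [-0.2, -0.4, -1.3]
width: 0.235
```

```bash
python3 - <<'E'
from h import *
s=st(); p=butt(None,.0111)
E
```

```text
case xy mm [  2.9 -78. ] z 43.0 F [-0.2 -0.4 -1.3] w 0.235 t 20.98
wood top row 146 cols 295 349 wood end case mm [-62.8 -78.1] tcp [  2.9 -78. ]
```

Request:
apply_moves(deltas=[[0, 0, 0.0015, 0, 0, 0, 0.9], [0, 0, 0.0015, 0, 0, 0, 0.9], [0, 0, 0.0015, 0, 0, 0, 0.55], [0, 0, 0.0015, 0, 0, 0, 0.55], [0, 0, 0.0015, 0, 0, 0, 0.55]])

```text
time: 21.45
tool_pos: [0.5048, -0.0465, 0.042]
tcp_rot: [0.271, 3.13, -0.0]
wrist_force: [-0.1, -0.0, 0.0]
width: 0.443
```

Request:
apply_moves(deltas=[[0, 0, -0.03, 0, 0, 0, 0.55], [0, 0, -0.07, 0, 0, 0, 0.5], [0, 0.01, -0.11, 0, 0, 0, 0.3], [-0.01, 0.025, -0.14, 0, 0, 0, 0.3], [-0.02, 0.045, -0.17, 0, 0, 0, 0.3], [-0.03, 0.065, -0.2, 0, 0, 0, 0.3], [-0.037, 0.078, -0.235, 0, 0, 0, 0.3], [-0.037, 0.078, -0.25, 0, 0, 0, 0.3]])

```text
time: 22.12
tool_pos: [0.5579, 0.0263, 0.2974]
tcp_rot: [0.267, 3.122, 0.003]
wrist_force: [0.4, -0.2, 0.3]
width: 0.705
```

Request:
apply_moves(deltas=[[0, 0, 0, 0, 0, 0, 0.3], [0, 0, 0, 0, 0, 0, 0.3], [0, 0, 0, 0, 0, 0, 0.3]])

```text
time: 22.37
tool_pos: [0.5535, 0.0239, 0.2899]
tcp_rot: [-0.271, -3.127, 0.001]
wrist_force: [-0.6, 0.4, -0.7]
width: 0.699
```

```bash
python3 - <<'E'
from h import *
s=st(); m,y=wp("pics/w11.png",near=(200,200),z=.052)
C=cam("wrist"); im=cv2.imread("pics/w11.png")
for b in blobs(im,(17,80,170),(20,134,255),500): print("wood",b[0].round(1),b[1], (wc(ray(C,b[0],.052))*1e3).round(1))
for b in blobs(im,(20,135,130),(30,255,255),150): print("brass",b[0].round(1),b[1], (wc(ray(C,b[0],.052))*1e3).round(1))
grab("scene","pics/scene1.png")
print(delta([*cw(0.123,.001),.13],CY+np.pi))
E
```

```text
case xy mm [38.9  0.9] z 289.9 F [-0.6  0.4 -0.7] w 0.699 t 22.37
brass [157.4 264.7] [140 251  37  29 877] wood [309.3 378.3] [ 271  356   73   44 2424] L 0.2312 mid [ 0.6365 -0.143 ] yaw -142.53 case [ 149.4 -149.3]
wood [309.3 378.4] [ 271  356   74   44 2463] [[264.  -16.6]]
brass [350.1 219.2] [340 203  21  32 589] [[56.2 30.9]]
brass [391.  219.5] [381 203  21  33 593] [[56.5 76.5]]
brass [252.7 225.6] [243 214  21  21 259] [[ 63.7 -78. ]]
brass [157.9 264.9] [140 251  37  29 910] [[ 110.5 -190.1]]
brass [257.5 281.5] [243 273  28  20 196] [[131.1 -76. ]]
brass [355.3 281.8] [ 270  272  165   22 2661] [[131.3  38.6]]
brass [568.4 330.8] [ 546  311   43   40 1152] [[195.5 300.3]]
(array([-0.0853,  0.0006,  0.1586]), array([-0.0009, -0.0048, -0.0006]))
```

View pics/w11.png

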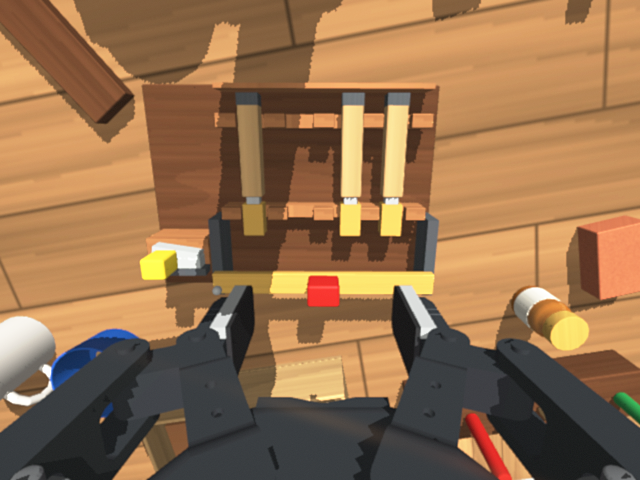

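```bash
python3 - <<'E'
import cv2,numpy as np
a=cv2.imread("pics/w11.png")[80:300,205:445]; b=cv2.imread("pics/scene1.png")[215:325,250:410]
a=cv2.resize(a,None,fx=1.6,fy=1.6,interpolation=2); b=cv2.resize(b,(int(160*2.5),275),interpolation=2)
o=np.zeros((352,800,3),np.uint8); o[:,:384]=a; o[:275,390:790]=b; cv2.imwrite("pics/chk.png",o)
E
```

```text
(no output)
```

View pics/chk.png

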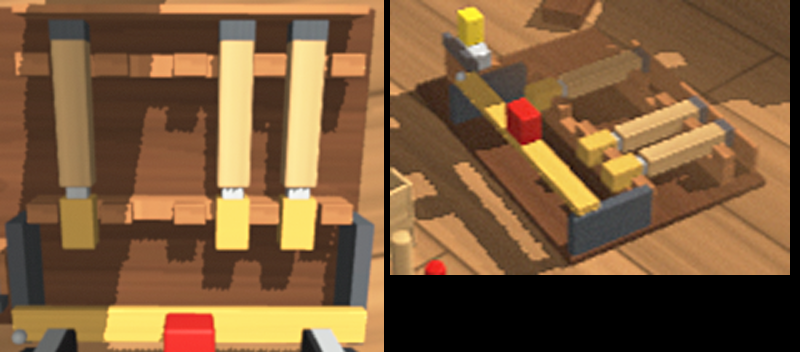

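Request:
apply_moves(deltas=[[-0.04, 0, 0.01, 0, -0.004, 0, 0.35], [-0.075, 0, 0.03, 0, -0.004, 0, 0.35], [-0.085, 0, 0.07, 0, -0.004, 0, 0.35], [-0.085, 0, 0.11, 0, -0.004, 0, 0.35], [-0.085, 0, 0.15, 0, -0.004, 0, 0.35], [-0.085, 0, 0.18, 0, -0.004, 0, 0.35], [-0.085, 0, 0.205, 0, -0.004, 0, 0.35], [-0.085, 0, 0.213, 0, -0.004, 0, 0.35]])

```text
time: 23.13
tool_pos: [0.6322, 0.0091, 0.0708]
tcp_rot: [-0.271, -3.12, 0.002]
wrist_force: [-1.2, -0.8, -0.5]
width: 0.647
```

Request:
apply_moves(deltas=[[0, 0, 0, 0, 0, 0, 0.35], [0, 0, 0, 0, 0, 0, 0.75], [0, 0, 0, 0, 0, 0, 0.75], [0, 0, 0, 0, 0, 0, 0.75], [0, 0, 0, 0, 0, 0, 0.75], [0, 0, 0, 0, 0, 0, 0.75]])

```text
time: 23.63
tool_pos: [0.6392, 0.0091, 0.0804]
tcp_rot: [0.271, 3.124, -0.001]
wrist_force: [-0.5, -1.7, 3.2]
width: 0.381
```

```bash
python3 - <<'E'
from h import *
s=st()
E
```

```text
case xy mm [125.9   1. ] z 80.4 F [-0.5 -1.7  3.2] w 0.381 t 23.63
```

Request:
apply_moves(deltas=[[0.01, 0, 0, 0, 0, 0, 0.75], [0.02, 0, 0, 0, 0, 0, 0.75], [0.03, 0, 0, 0, 0, 0, 0.75], [0.04, 0, 0, 0, 0, 0, 0.75], [0.048, 0, 0, 0, 0, 0, 0.75], [0.052, 0, 0, 0, 0, 0, 0.75], [0.052, 0, 0, 0, 0, 0, 0.75], [0.052, 0, 0, 0, 0, 0, 0.75]])

```text
time: 24.3
tool_pos: [0.5865, 0.0185, 0.0804]
tcp_rot: [0.271, 3.125, -0.001]
wrist_force: [-2.2, -3.5, 9.2]
width: 0.382
```

```bash
python3 - <<'E'
from h import *
s=st()
E
```

```text
case xy mm [72.3  1.2] z 80.4 F [-2.2 -3.5  9.2] w 0.382 t 24.3
```

Request:
apply_moves(deltas=[[0.002, 0, 0, 0, 0, 0, 0.75], [0.004, 0, 0, 0, 0, 0, 0.75], [0.005, 0, 0, 0, 0, 0, 0.75], [0.005, 0, 0, 0, 0, 0, 0.75]])

```text
time: 24.63
tool_pos: [0.5851, 0.0187, 0.0804]
tcp_rot: [0.27, 3.117, -0.001]
wrist_force: [8.9, -4.0, 0.5]
width: 0.379
```

```bash
python3 - <<'E'
from h import *
s=st()
E
```

```text
case xy mm [70.9  1.3] z 80.4 F [ 8.9 -4.   0.5] w 0.379 t 24.63
```

Request:
apply_moves(deltas=[[-0.002, 0, 0, 0, 0, 0, 0.4], [-0.004, 0, 0, 0, 0, 0, 0.35], [-0.004, 0, -0.03, 0, 0, 0, 0.35], [-0.004, 0, -0.06, 0, 0, 0, 0.35], [-0.01, -0.035, -0.065, 0, 0, 0, 0.35], [-0.018, -0.075, -0.065, 0, 0, 0, 0.35], [-0.025, -0.115, -0.065, 0, 0, 0, 0.35], [-0.025, -0.15, -0.065, 0, 0, 0, 0.35]])

```text
time: 25.3
tool_pos: [0.5801, -0.1339, 0.1434]
tcp_rot: [0.269, 3.127, -0.0]
wrist_force: [-0.1, -0.3, -0.5]
width: 0.654
```

Request:
apply_moves(deltas=[[0, -0.02, 0, 0, 0, 0, 0.4], [0, -0.02, 0, 0, 0, 0, 0.4], [0, -0.02, 0, 0, 0, 0, 0.4], [0, -0.02, 0, 0, 0, 0, 0.4]])

```text
time: 25.63
tool_pos: [0.5762, -0.1514, 0.1427]
tcp_rot: [0.271, 3.128, 0.001]
wrist_force: [0.8, 0.4, -0.1]
width: 0.6
```

```bash
python3 - <<'E'
from h import *
s=st(); print(delta([*cw(.0965,-.169),.090],CY+np.pi)); C,im=grab("wrist","pics/w12.png")
for b in blobs(im,(27,150,120),(34,255,255),150): print("yel",b[0].round(1),b[1],(wc(ray(C,b[0],.1))*1e3).round(1))
for b in blobs(im,(0,190,120),(6,255,255),150): print("red",b[0].round(1),b[1],(wc(ray(C,b[0],.09))*1e3).round(1))
E
```

```text
case xy mm [  91.4 -167.9] z 142.7 F [ 0.8  0.4 -0.1] w 0.6 t 25.63
(array([-0.005 , -0.0011,  0.0527]), array([ 0.0009,  0.0014, -0.0001]))
yel [321.3 267.8] [ 300  242   42   51 1945] [[  93.7 -168.8]]
red [614.4 227. ] [ 567  203   73   50 2280] [[72.3  0.2]]
```

Request:
apply_moves(deltas=[[-0.003, -0.001, 0.03, 0, 0, 0, 0.4], [-0.003, -0.001, 0.052, 0, 0, 0, 0.4], [-0.003, -0.001, 0.052, 0, 0, 0, 0.4], [-0.003, -0.001, 0.052, 0, 0, 0, 0.85], [-0.003, -0.001, 0.052, 0, 0, 0, 0.85], [-0.003, -0.001, 0.052, 0, 0, 0, 0.85], [-0.003, -0.001, 0.052, 0, 0, 0, 0.85]], squeeze=80)

```text
time: 26.27
tool_pos: [0.5809, -0.1534, 0.0929]
tcp_rot: [0.27, 3.125, 0.0]
wrist_force: [0.1, 3.2, 1.7]
width: 0.259
```

```bash
python3 - <<'E'
from h import *
s=st()
E
```

```text
case xy mm [  96.4 -169. ] z 92.9 F [0.1 3.2 1.7] w 0.259 t 26.27
```

Request:
apply_moves(deltas=[[0, 0.01, 0, 0, 0, 0, 0.85], [0, 0.02, 0, 0, 0, 0, 0.85], [0, 0.03, 0, 0, 0, 0, 0.85], [0, 0.038, 0, 0, 0, 0, 0.85], [0, 0.042, 0, 0, 0, 0, 0.85], [0, 0.042, 0, 0, 0, 0, 0.85], [0, 0.042, 0, 0, 0, 0, 0.85]])

```text
time: 26.85
tool_pos: [0.5884, -0.1111, 0.0928]
tcp_rot: [0.27, 3.124, 0.001]
wrist_force: [-1.2, 2.1, 6.4]
width: 0.254
```

```bash
python3 - <<'E'
from h import *
s=st()
E
```

```text
case xy mm [  96.6 -126. ] z 92.8 F [-1.2  2.1  6.4] w 0.254 t 26.85
```

Request:
apply_moves(deltas=[[0, 0.002, 0, 0, 0, 0, 0.85], [0, 0.004, 0, 0, 0, 0, 0.85], [0, 0.004, 0, 0, 0, 0, 0.85], [0, 0.004, 0, 0, 0, 0, 0.85]])

```text
time: 27.18
tool_pos: [0.589, -0.1082, 0.0928]
tcp_rot: [0.27, 3.125, -0.002]
wrist_force: [-1.9, -0.8, 5.4]
width: 0.256
```

```bash
python3 - <<'E'
from h import *
s=st()
E
```

```text
case xy mm [  96.6 -123.1] z 92.8 F [-1.9 -0.8  5.4] w 0.256 t 27.18
```

Request:
apply_moves(deltas=[[0, 0.002, 0, 0, 0, 0, 0.85], [0, 0.003, 0, 0, 0, 0, 0.85], [0, 0.003, 0, 0, 0, 0, 0.85], [0, 0.003, 0, 0, 0, 0, 0.85]])

```text
time: 27.52
tool_pos: [0.5893, -0.1067, 0.0928]
tcp_rot: [0.269, 3.125, -0.005]
wrist_force: [-2.7, -6.7, 5.6]
width: 0.256
```

```bash
python3 - <<'E'
from h import *
s=st()
E
```

```text
case xy mm [  96.6 -121.6] z 92.8 F [-2.7 -6.7  5.6] w 0.256 t 27.52
```

Baseline Fy was about +3; it is now −6.7 N at about 47.4 mm travel. I'll push on to about 18 N.

Request:
apply_moves(deltas=[[0, 0.002, 0, 0, 0, 0, 0.85], [0, 0.003, 0, 0, 0, 0, 0.85], [0, 0.003, 0, 0, 0, 0, 0.85], [0, 0.003, 0, 0, 0, 0, 0.85]])

```text
time: 27.85
tool_pos: [0.5897, -0.105, 0.0929]
tcp_rot: [0.268, 3.125, -0.008]
wrist_force: [-3.0, -10.8, 5.7]
width: 0.257
```

```bash
python3 - <<'E'
from h import *
s=st()
E
```

```text
case xy mm [  96.7 -119.9] z 92.9 F [ -3.  -10.8   5.7] w 0.257 t 27.85
```

Request:
apply_moves(deltas=[[0, 0.002, 0, 0, 0, 0, 0.85], [0, 0.002, 0, 0, 0, 0, 0.85], [0, 0.002, 0, 0, 0, 0, 0.85]])

```text
time: 28.1
tool_pos: [0.5899, -0.1036, 0.0929]
tcp_rot: [0.268, 3.125, -0.01]
wrist_force: [-2.8, -10.9, 5.0]
width: 0.257
```

```bash
python3 - <<'E'
from h import *
s=st()
E
```

```text
case xy mm [  96.7 -118.4] z 92.9 F [ -2.8 -10.9   5. ] w 0.257 t 28.1
```

Request:
apply_moves(deltas=[[0, 0.002, 0, 0, 0, 0, 0.85], [0, 0.003, 0, 0, 0, 0, 0.85], [0, 0.003, 0, 0, 0, 0, 0.85], [0, 0.003, 0, 0, 0, 0, 0.85]])

```text
time: 28.43
tool_pos: [0.5902, -0.1025, 0.0929]
tcp_rot: [0.267, 3.125, -0.014]
wrist_force: [-4.5, -18.4, 5.2]
width: 0.258
```

```bash
python3 - <<'E'
from h import *
s=st()
E
```

```text
case xy mm [  96.8 -117.3] z 92.9 F [ -4.5 -18.4   5.2] w 0.258 t 28.43
```

Request:
apply_moves(deltas=[[0, 0, 0, 0, 0, 0, 0.5], [0, -0.003, 0, 0, 0, 0, 0.4], [0, -0.004, -0.005, 0, 0, 0, 0.4], [0, -0.004, -0.04, 0, 0, 0, 0.3], [0.01, 0.02, -0.08, 0, 0, 0, 0.3], [0.03, 0.06, -0.12, 0, 0, 0, 0.3], [0.045, 0.09, -0.16, 0, 0, 0, 0.3], [0.055, 0.115, -0.2, 0, 0, 0, 0.3]])

```text
time: 29.1
tool_pos: [0.5597, 0.0031, 0.2598]
tcp_rot: [0.271, 3.128, 0.001]
wrist_force: [0.2, -0.6, 0.2]
width: 0.7
```

Request:
apply_moves(deltas=[[0, 0, 0, 0, 0, 0, 0.3], [0, 0, 0, 0, 0, 0, 0.3], [0, 0, 0, 0, 0, 0, 0.3], [0, 0, 0, 0, 0, 0, 0.3]])

```text
time: 29.43
tool_pos: [0.56, 0.0009, 0.257]
tcp_rot: [0.271, 3.129, -0.001]
wrist_force: [-0.9, 0.0, -0.2]
width: 0.699
```

```bash
python3 - <<'E'
from h import *
s=st(); C,im=grab("wrist","pics/w13.png")
for n,lo,hi,z in [("yel",(27,150,120),(34,255,255),.1),("red",(0,190,120),(6,255,255),.09)]:
    for b in blobs(im,lo,hi,150): print(n,b[0].round(1),b[1],(wc(ray(C,b[0],z))*1e3).round(1))
E
```

```text
case xy mm [ 49.3 -20.7] z 257.0 F [-0.9  0.  -0.2] w 0.699 t 29.43
red [346.5 241.9] [ 328  226   39   32 1069] [[73.5  1.2]]
red [516.9 462.4] [497 434  37  46 284] [[333.2 198.5]]
```

View pics/w13.png

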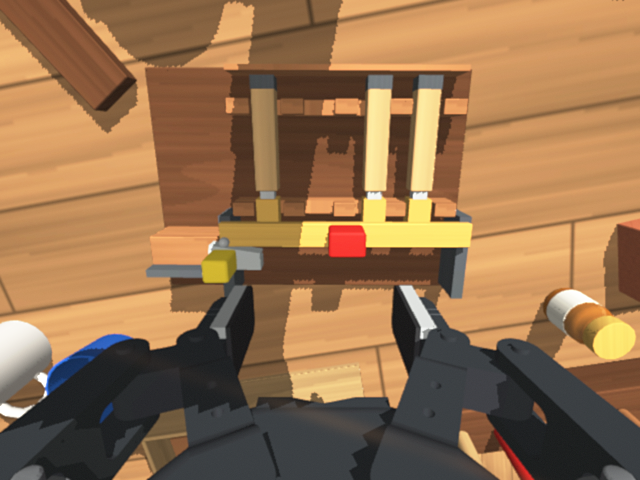

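```bash
python3 - <<'E'
from h import *
im=cv2.imread("pics/w13.png"); C=cam("wrist")
print([cv2.cvtColor(im[v:v+1,u:u+1],cv2.COLOR_BGR2HSV)[0,0] for u,v in [(219,258),(219,270)]])
for b in blobs(im[240:290,195:250],(22,170,80),(34,255,255),150): print(b[0]+[195,240],b[1],(wc(ray(C,b[0]+[195,240],.1))*1e3).round(1))
print("bystanders compare"); C2,t=grab("top","pics/top3.png"); a=cv2.imread("pics/top0.png")
for n,lo,hi,roi in [("tub",(105,150,60),(125,255,255),(430,110,490,180)),("strop",(0,40,40),(12,220,110),(395,270,470,365)),("stone",(0,130,140),(10,255,255),(145,140,195,200)),("jarcap",(17,130,150),(28,255,255),(185,120,230,165)),("wax",(10,150,130),(20,255,255),(215,305,255,355))]:
    x0,y0,x1,y1=roi; print(n,[max(blobs(i[y0:y1,x0:x1],lo,hi,10),key=lambda b:b[1][4])[0].round(1) for i in (a,t)])
E
```

```text
[array([ 25, 192, 153], dtype=uint8), array([ 25, 196, 211], dtype=uint8)]
[218.35463259 266.51970181] [  7  11  34  32 939] [[  93.8 -116.4]]
bystanders compare
tub [array([30. , 39.5]), array([30.2, 39.5])]
strop [array([34.6, 49.5]), array([33.3, 50.7])]
stone [array([22.3, 29.4]), array([22.4, 29.4])]
jarcap [array([18.8, 20.4]), array([18.9, 20.5])]
wax [array([19.2, 25. ]), array([19.3, 25. ])]
```

```bash
python3 -c "
from h import *
st(); print(job.finish_job())"
```

```text
case xy mm [ 49.3 -21.1] z 256.5 F [-0.4  0.4 -0.6] w 0.699 t 29.53
the job is handed in; nothing more can be done
None
```

The job is handed in, at 29.5 s on the robot's clock: all three punches on the bench are in the case, with the gate shut and the wedge jammed behind it. No fourth punch showed in any view. I left the green look-alike where it was.

- **Sequence:** I drew the wedge back to its stop and slid the gate open to its stop. The punches went into channels 3, 2 and 0. I then slid the gate 55.0 mm shut to its near stop and pushed the wedge in with about 18 N.
- **Wedge:** it travelled 51.7 mm by the hand reading and 52.4 mm by the camera. Both are past the 46.3 mm needed.
- **Gate:** the red grip measured about 73 mm along the case, against 72 mm nominal when shut.
- **Punches:** all three look seated in the last picture, and the bar closed over them without catching. The one in channel 2 read about 5 mm off centre sideways, next to the tooth of its channel. I judged it seated from the pictures and left it there.
- **Bystanders:** the tub, jar, whetstone and wax did not move in the before and after top pictures. The strop read about 1.8 pixels (about 4 mm) different. I did not measure the mug.

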